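# Clamp the clay printer's board with the quick-thread nut

## Task

Get the clay printer's board clamped for the next print: swing the clamp arm in over the board until it points straight across it, then take the big flanged nut off its slanted parking peg and start it, flange down, on the clamp stud by backing it off (anticlockwise) until the thread drops in, and then turn it clockwise until its flange is fully home on the arm. Keep the arm straight over the board, leave the plain spare nut on its peg, and do not disturb the vase on the board or the glaze jar.

Things in the scene. Friction and masses are not known exactly. Their poses are not given: they have to be found in the camera images.
- seat (a point): Stud axis at the top of the clamp arm's hub (46 mm up): the nut's underside must end here. z up; x points from stud to board, the way the arm must point. Fixed, but place and yaw vary. The angle of the stud's thread is random and not told by this frame. The board (260 x 240 mm, top 30 mm up) spans x 55 to 315, y -120 to 120 mm; the stud's block is 100 mm square.
- stud_tip (a point): Tip of the upright dark steel stud, 74 mm above seat: 28 mm round core, its top 10 mm tapered to 18 mm, which guides a nut that is a few mm off. Coarse three-start right-hand thread, 39 mm over the crests, crests up to 33 mm above seat. Set down, the nut's lugs rest on the crests, its underside 13 to 23 mm above seat; clockwise they then hit stops.
- thread_gap (a point): Point on the stud's axis 5 mm above seat, where the nut's underside is once the thread has dropped in: turned anticlockwise (from above) by 0 to 125 degrees the lugs reach gaps (5 mm play, turn slowly), fall in and meet a stop. From there 60 to 90 degrees clockwise lets the nut, if not gripped tight, sink by its weight (0.1 mm per degree) to the hub; a stop follows.
- clamp_pin (a point): Middle of the upright dark round pin, handle of the steel clamp arm: 18 mm in diameter, 45 mm tall, top 90 mm above the table, 110 mm from the stud's axis. The arm is a flat bar 30 mm wide, its top 45 mm above the table, with a round 76 mm hub on which the nut ends.
- clamp (a joint): Angle of the clamp arm about the stud's axis: 0 points straight over the board (along x of seat), positive anticlockwise from above. It starts swung out to the negative side by 0.8 to 1.6 rad. Range -1.9 to 1.0, no stop at 0; it stays where it is left (friction 0.22 N m, about 2 N at the pin).
- nut_mid (a point): Centre (25 mm above its underside) of the big metal flanged hex nut, 0.28 kg: hexagon 52 mm across flats, 8 to 50 mm above its underside; flange 72 mm round, 8 mm thick; 42 mm bore with three inner lugs (10 to 16 mm up) and a narrower top (38 to 50 mm up), both 31 mm inside. z: its axis, flange to top; x: middle of a flat. Starts on either rack peg, leaning 25 degrees roughly towards the robot.
- peg_root (a point): Middle of the slanted face of the fixed plywood rack (110 x 250 mm face). Two wooden pegs, 24 mm thick, 34 mm long, stand square on the face 65 mm to either side along y. z: world up; the face tilts 25 degrees, low edge at -x. A nut is free once drawn 36 mm off along its axis.
- spare_mid (a point): Centre of the plain spare hex nut without flange: 44 mm across flats, 40 mm tall, on the other peg of the rack, tilted alike. To be left alone.
- vase_mid (a point): Middle of a pale printed vase standing on the board, 88 mm in diameter, 150 mm tall (75 mm below and above this point). To be left alone.
- jar_mid (a point): Middle of a white glaze jar standing on the table, 68 mm in diameter, 100 mm tall. To be left alone.
Not all that is in view belongs to the job. Leave any yellow look-alike of the part that bears nut_mid alone.

How it is judged (in metres and radians):
On the way, in this order (a step that is already met when the one before it is completed fails the run):
1. the clamp arm points straight over the board (within 8 degrees) (value of joint clamp between -0.14 and 0.14 rad), for 0.2 s.
2. the nut has dropped into the thread: on the stud, flange down, its underside within 9 mm of the hub (horizontal distance between nut_mid and seat below 0.005 m and z of nut_mid in the frame of seat below 0.034 m and angle between nut_mid's own z axis and vertical below 0.12 rad), for 0.1 s.
At the end, for the whole second after the job is handed in: The nut is on the stud, upright, its flange on the clamp arm's hub (within 2 mm of fully down), the arm within 8 degrees of straight over the board, and the spare nut, vase and jar within 30 mm of where they stood (all of step 1 and z of nut_mid in the frame of seat between 0.022 and 0.027 m and horizontal distance between nut_mid and seat below 0.005 m and angle between nut_mid's own z axis and vertical below 0.08 rad and distance of each of spare_mid, vase_mid, jar_mid from where it was at the start of the episode below 0.03 m); the robot touches nothing.
It fails at once if the spare nut was disturbed (moved over 30 mm) (distance of spare_mid from where it was at the start of the episode above 0.03 m).
It fails at once if the vase was disturbed (moved over 30 mm) (distance of vase_mid from where it was at the start of the episode above 0.03 m).
It fails at once if the jar was disturbed (moved over 30 mm) (distance of jar_mid from where it was at the start of the episode above 0.03 m).
It also fails if it takes over 72 s, if anything falls off the work surface, if the arm or the gripper's body presses on something with over 40 N, if the wrist force passes 120 N, or if a joint passes its speed limit or range.

## Robot

A 6-joint arm with a two-finger parallel gripper is mounted at the origin on the work surface. World frame = base frame: x ahead of the robot, y to its left, z up, the work surface at z = 0. Lengths are in m, angles in degrees, forces in N, time in s.
With the tool pointing down it reaches from about 0.4 to 0.825 m from the base axis. Payload 7 kg.
Tool frame: the origin (TCP) lies at the very end of the fingers, on their centre line; the grasp point (between the pads) lies 19 mm behind it (ctrl.hold_point_z is the distance from the TCP to the grasp point, in m); z points along the fingers, x is the direction in which the jaws open and shut, and the axes are right-handed (so a half turn about z gives the same grasp; the last joint's range is limited). The gripper opens to 88 mm and grips with 3 to 60 N. Pads are 19 mm wide; open, the fingers measure 130 mm over their backs; the gripper's body (78 mm by 193 mm) begins 47 mm behind the grasp point.
Start: joints at [-59.467, 20.546, 0.682, 0, -70.136, -16.507], TCP at [0.164, -0.655, 0.227] pointing down, gripper open.
Joint ranges: [-176.03, 176.03], [-82.01, 121.73], [-58.28, 71.71], [-173.87, 95.51], [-174.79, -0.11], [-173.66, 173.66]. Speed limits (degrees/s): [136.94, 136.94, 172.46, 180, 180, 180].

## Interface

Orientations are given as [roll, pitch, yaw] about the fixed x, y, z axes, in that order (R = Rz(yaw) Ry(pitch) Rx(roll)).
In Python, from plant import ctrl gives the robot as it stands.
- The arm moves only by the tool servo_tool, never from a script. Its argument "rows" is text: rows parted by semicolons, each of 6 numbers parted by spaces: the shift along the tool's x, y, z in cm, then the turn, a rotation vector about the tool's x, y, z in rad. In form: tx ty tz ax ay az; .... A call has 1 to 5 rows; each row shifts and turns the pose as measured when the row begins, along the tool's axes as they then stand; what a row does not reach is not made up. A row lasts 1/12 s, in which the tool goes at most 41.7 mm and 7.16 degrees, less where a joint would pass 70% of its speed; a pose out of reach is approached as far as the arm can. A call is refused whole if a number of a shift passes 4.17 or a number of a turn 0.125, either way. A call with a gripper value outside its range is refused whole. "grip" is the finger opening in cm, from 0 to 8.76, set as the call begins (left out, the last holds). The fingers move at their own pace and stop on an object; the grip force is fixed at half the most. Time passes only in rows, so rows that do not move let the fingers close. It gives the time, the measured TCP pose, the force and the opening at its end, in the units of the state.
- ctrl.get_obs(): the state, without advancing time (a new reading comes with each control period).
- ctrl.snapshot(name): name is "scene" or "top"; returns a dict with "frame" (480x640x3 uint8, red, green, blue), "K" (3x3 intrinsics, pixels), "k1" (the pictures are not rectified: a ray, as slopes to the right and down, at radius r is drawn at 1 + k1 r^2 times it, then the intrinsics apply), "eye" and "attitude" of the camera in the world. Camera axes: x right, y up, looking along -z (the intrinsics and any distortion apply to the point x, -y, -z); pixel columns grow to the right and rows downward; lengths in m; the calibration is good to about 2 mm. A picture is of the moment at which its call begins. There is no depth.
- ctrl.close_job(): hands the job in, once; it reports no verdict.
Trained networks look in a picture, given as the dict that the camera call returned (one of the last four; its "shot" number tells which), for a name from the list of things; names that differ only in an ending like _2 or _b are one class to them, and where a whole thing is asked for, a point or a joint stands for the part that bears it (a point fixed in the world has none). Each returns a list of dicts, best first, with "confidence" (0 to 1); they miss things now and then, are a little off and sometimes report something else, mostly with a low value. They report only what shows in the picture. A call takes as long as a camera call. They do not tell look-alikes from the thing itself.
- ctrl.spot_in(label, picture): "point" ([x, y, z] in m, in world coordinates, good to about 4 mm: the middle of the surface that is visible of it).
- ctrl.outline_of(label, picture): "pixels" (480x640 bool, what is visible of it).
- ctrl.place_of(label, picture): "point" ([x, y, z] in m, in world coordinates, good to about 4 mm: a listed point, or the origin of a listed thing).
The state is a dict: "clock": time; "joint_pos": joint angles; "qvel": joint speeds; "tau": joint torques, N m; "tool_pos": TCP position; "orientation": TCP orientation; "force": force on the tool from outside, world axes, zero at the start; "moment": the same for the moment, N m; "opening": finger opening in m.
Only numpy, scipy, OpenCV 4.12 (cv2) and the standard library are available. Lean on these libraries where they do the work, as an engineer would, in place of code of your own. Each camera call takes 0.05 s, during which the arm holds its last target.

## Working session

There is one attempt and no reset: what is moved stays moved. The work goes in short steps, Python scripts to look and compute and a tool call to move; the robot and the scene stay as the last step left them, time stands still between calls to the robot, and variables do not carry over. Pictures are saved under pics/ and viewed, and the job is handed in when it is done.

Besides the shell and the picture viewer there is one more tool, called after ">>>" as a command line: name --argument value ..., lists and objects as JSON in quotes. servo_tool: Moves the arm, as the interface text tells. Its arguments: {"type":"object","properties":{"rows":{"type":"string"},"grip":{"type":"number"}},"required":["rows"]}

```bash
ls; mkdir -p pics
python3 - <<'E'
from plant import ctrl
import cv2
print(ctrl.get_obs(), ctrl.hold_point_z)
for n in ("scene","top"):
    s=ctrl.snapshot(n)
    cv2.imwrite(f"pics/{n}0.png",s["frame"][:,:,::-1])
    print(n,s["K"],s["k1"],s["eye"],s["attitude"],s["shot"])
    for l in ["seat","stud_tip","clamp_pin","nut_mid","peg_root","spare_mid","vase_mid","jar_mid","thread_gap"]:
        print(l,[(d["point"],d["confidence"]) for d in ctrl.place_of(l,s)])
print(ctrl.get_obs()["clock"])
E
```

```text
pics
{'clock': 0.0, 'joint_pos': array([-5.94684815e+01,  2.05924974e+01,  6.33420968e-01, -2.19649516e-02,
       -7.01345944e+01, -1.65092719e+01]), 'qvel': array([ 0.11085163,  0.00927808,  0.02798231, -0.03605202, -0.07541826,
        0.00257953]), 'tau': array([-7.30754782e-04, -5.82714629e+01,  2.93044639e+01,  6.99710861e+00,
        6.94994713e-03, -2.15672098e-04]), 'tool_pos': array([ 0.16344495, -0.65440735,  0.22560221]), 'orientation': array([-1.79993176e+02, -9.56773175e-02,  1.04014760e+02]), 'force': array([-0.17103588, -0.35519182,  0.72891862]), 'moment': array([ 0.03760564, -0.0172531 , -0.01945277]), 'opening': 0.08747137103369024} 0.0188
scene [[574.34443375   0.         320.17020179]
 [  0.         574.34443375 243.8981757 ]
 [  0.           0.           1.        ]] -0.1834471310301574 [1.28595166 0.72259313 0.8402949 ] [ 52.57215125  -0.6393857  134.04244067] 1
seat [([0.4988, -0.2072, 0.0452], 0.98)]
stud_tip []
clamp_pin [([0.536, -0.3145, 0.0687], 0.57)]
nut_mid [([0.3639, 0.3576, 0.0308], 0.95), ([0.6609, 0.3108, 0.0224], 0.82), ([0.3604, 0.2153, 0.0201], 
[... 434 characters left out ...]
77983907583164805 [0.48783742 0.01625883 1.32869084] [  4.43772853   0.24616422 -89.57798008] 2
seat [([0.4957, -0.2121, 0.0447], 0.81), ([0.4883, 0.2154, 0.0627], 0.27)]
stud_tip [([0.5036, -0.2084, 0.1171], 0.87)]
clamp_pin [([0.5372, -0.3147, 0.0694], 0.77)]
nut_mid [([0.3647, 0.2105, 0.0207], 0.97), ([0.6627, 0.3101, 0.0227], 0.68), ([0.3684, 0.361, 0.0223], 0.56), ([0.5393, -0.3168, 0.0681], 0.43)]
peg_root [([0.5029, 0.2799, 0.0444], 0.81)]
spare_mid [([0.4854, 0.2187, 0.0642], 0.97), ([0.4979, 0.348, 0.0655], 0.36)]
vase_mid [([0.7312, -0.1551, 0.1039], 0.8)]
jar_mid [([0.7526, 0.0603, 0.0452], 0.72)]
thread_gap [([0.4994, -0.2132, 0.0495], 0.85), ([0.4993, 0.2785, 0.0449], 0.33)]
1.0
```

View pics/scene0.png

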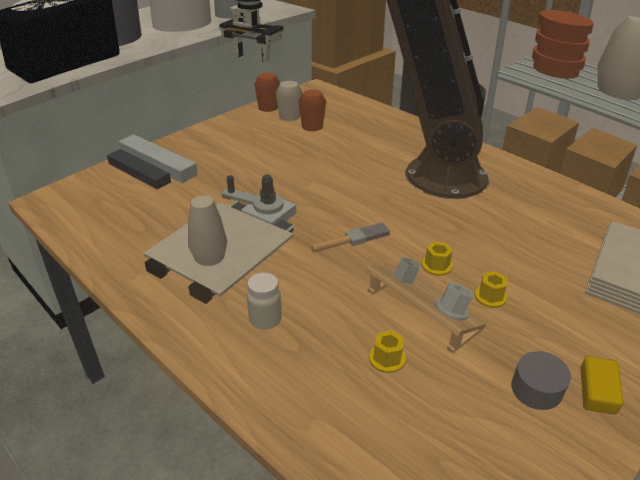

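View pics/top0.png

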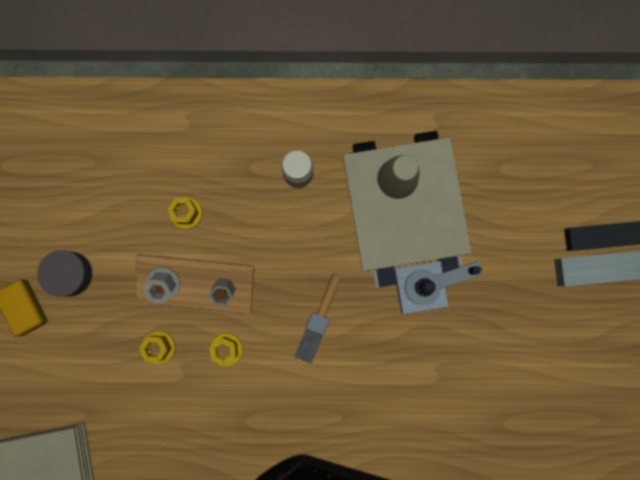

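Scene: the grey flanged nut is on the left rack peg (top view 160,286; scene 455,300). The spare is on the right peg (222,292). Three yellow look-alikes stand on the table (top view 185,212, 157,348 and 226,350). The stud is at (425,287) and the pin at (474,269). Next I'll enlarge the crops to confirm.

```bash
cat > h.py <<'E'
import numpy as np, cv2
from scipy.spatial.transform import Rotation as R
def cam(s): 
    return s["K"],s["k1"],np.array(s["eye"]),R.from_euler("xyz",s["attitude"],degrees=True).as_matrix()
def proj(c,P):
    K,k1,e,A=c; P=np.atleast_2d(P); q=(P-e)@A
    u=q[:,0]/-q[:,2]; v=-q[:,1]/-q[:,2]; f=1+k1*(u*u+v*v)
    return np.c_[K[0,0]*u*f+K[0,2],K[1,1]*v*f+K[1,2]]
def ray(c,px):
    K,k1,e,A=c
    p=cv2.undistortPoints(np.array([[px]],float),K,np.array([k1,0,0,0,0.]))[0,0]
    d=A@np.array([p[0],-p[1],-1]); return e,d/np.linalg.norm(d)
def onz(c,px,z):
    e,d=ray(c,px); return e+d*(z-e[2])/d[2]
def tri(cs,pxs):
    M=np.zeros((3,3));b=np.zeros(3)
    for c,p in zip(cs,pxs):
        e,d=ray(c,p);N=np.eye(3)-np.outer(d,d);M+=N;b+=N@e
    return np.linalg.solve(M,b)
def load(n): 
    import pickle; s=pickle.load(open(f"{n}.pkl","rb")); return s,cam(s)
def snap(n,tag):
    from plant import ctrl; import pickle
    s=ctrl.snapshot(n); pickle.dump(s,open(f"{n}{tag}.pkl","wb")); return s
def crop(s,cx,cy,w,h,k,name,lines=()):
    im=s["frame"][:,:,::-1].copy(); x0,y0=cx-w//2,cy-h//2
    im=im[max(y0,0):y0+h,max(x0,0):x0+w]; x0=max(x0,0);y0=max(y0,0)
    im=cv2.resize(im,None,fx=k,fy=k,interpolation=cv2.INTER_CUBIC)
    for pts,col in lines:
        p=((np.asarray(pts)-[x0,y0]+.5)*k-.5)
        cv2.polylines(im,[np.round(p*16).astype(int)],False,col,1,cv2.LINE_AA,4)
    cv2.imwrite(f"pics/{name}.png",im); return x0,y0
E
python3 - <<'E'
from h import *
s=snap("scene","A");t=snap("top","A")
print(crop(s,440,290,130,100,6,"c1"),crop(t,195,285,130,70,6,"c2"),crop(t,425,270,130,60,6,"c3"))
ct=cam(t)
cs=cam(s)
# board corners at z=0.03 from top
for p in [(345,154),(450,138),(470,250),(362,269)]: print(onz(ct,p,.03)[:2])
print(proj(ct,[.5,-.21,.12]),proj(cs,[.5,-.21,.12]))
E
```

```text
(375, 240) (130, 250) (360, 240)
[ 0.79073296 -0.0457486 ]
[ 0.82782368 -0.27644826]
[ 0.58121046 -0.31725468]
[ 0.53832525 -0.08337325]
[[428.50086329 286.82448565]] [[266.25572585 175.88909653]]
```

View pics/c1.png

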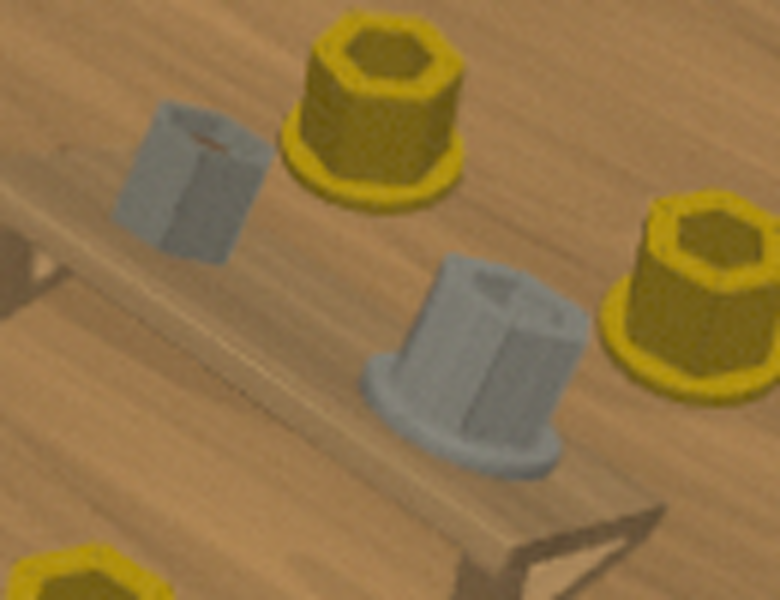

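View pics/c2.png

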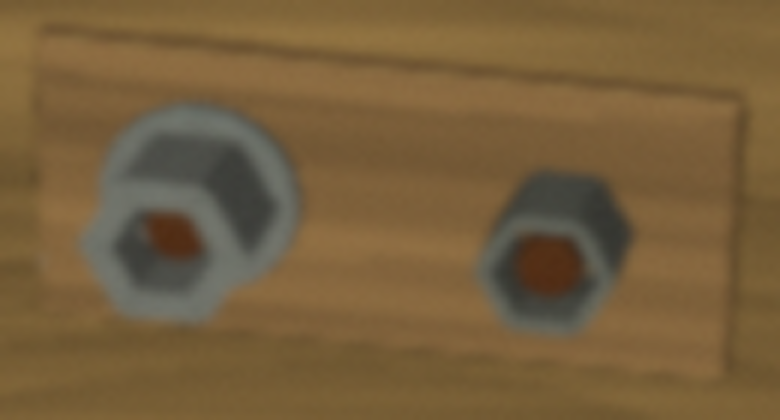

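View pics/c3.png

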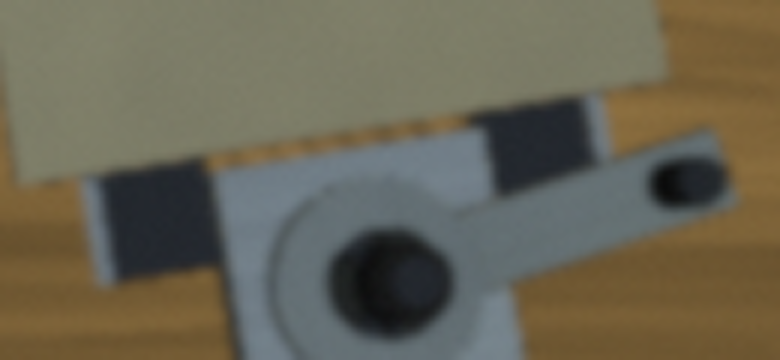

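The enlarged crops confirm the choice: the grey flanged nut is at top (160,286), and the plain spare without a flange is at (222,292). Next I'll fit the rack, nut and stud precisely.

```bash
cat > fit.py <<'E'
from h import *
from scipy.optimize import least_squares
s,cs=load("sceneA"); t,ct=load("topA")
def c2(p): return np.array(p)/6+[130,250]-.4
def c1(p): return np.array(p)/6+[375,240]-.4
def Rrack(yaw,tilt=np.radians(25)):
    return R.from_euler("z",yaw)*R.from_euler("y",-tilt)   # face normal leans to -x
def face(p):
    Rr=Rrack(p[3]); 
    return p[:3]+Rr.apply([[.055,.125,0],[.055,-.125,0],[-.055,-.125,0],[-.055,.125,0]])
obs=[(ct,0,c2((42,25))),(ct,1,c2((742,97))),(ct,2,c2((727,378))),(ct,3,c2((42,302))),(cs,0,c1((510,545))),(cs,3,c1((662,508)))]
f=lambda p:np.concatenate([(proj(c,face(p)[i])[0]-o) for c,i,o in obs])
r=least_squares(f,[.5,.28,.047,-.1],loss="soft_l1"); pr=r.x
print("rack",pr[:3],np.degrees(pr[3]),np.round(f(pr),1))
def hexpts(rad,z,ph): 
    a=ph+np.radians(30+60*np.arange(7)); return np.c_[rad*np.cos(a),rad*np.sin(a),0*a+z]
def circ(rad,z): a=np.linspace(0,2*np.pi,49); return np.c_[rad*np.cos(a),rad*np.sin(a),0*a+z]
rc=.026/np.cos(np.pi/6)
def nutlines(x,yaw,ph):
    # x: underside centre
    Rr=Rrack(yaw); return [x+Rr.apply(q) for q in (hexpts(rc,.05,ph),hexpts(rc,.008,ph),circ(.036,0),circ(.036,.008))]
if __name__=="__main__":
    pegs=pr[:3]+Rrack(pr[3]).apply([[0,.065,0],[0,-.065,0]]); print("pegs",pegs)
    cor_t=[c2(p) for p in [(108,182),(210,182),(246,246),(215,318),(130,318),(87,242)]]
    cor_s=[c1(p) for p in [(447,257),(588,318),(512,318)]]
    best=None
    def res(p,pen=False):
        H=(p[:3]+Rrack(p[3]).apply(hexpts(rc,.05,p[4])))[:6]
        a=proj(ct,H);b=proj(cs,H);o=[]
        for q,P in ((cor_t,a),(cor_s,b)):
            for c in q:
                d=P-c; o.append(d[np.argmin((d**2).sum(1))])
        return np.append(np.concatenate(o),(p[3]-pr[3])*50)
    for ph in np.radians(np.arange(0,60,10)):
        rr=least_squares(res,[*pegs[0],pr[3],ph],loss="soft_l1")
        if best is None or rr.cost<best.cost: best=rr
    p=best.x; print("nut",p[:3],np.degrees(p[3:]),best.cost,np.round(res(p),1))
    np.save("nut.npy",p)
    for n,c,ss,a in (("o1",cs,s,(455,300,70,60,10)),("o2",ct,t,(165,285,70,60,10))):
        L=[(proj(c,q),col) for q,col in zip(nutlines(p[:3],p[3],p[4]),[(0,0,255),(0,255,0),(255,0,0),(255,255,0)])]
        L.append((proj(c,np.vstack([face(pr),face(pr)[:1]])),(255,0,255)))
        crop(ss,*a,n,L)
E
python3 fit.py
```

```text
rack [0.50394269 0.27719194 0.04403703] -5.410562688186191 [-1.1  0.1  0.1  0.1 -0.2 -0.1 -0.4  0.9 -2.   0.6 -0.4 -0.5]
pegs [[0.51007166 0.34190234 0.04403703]
 [0.49781372 0.21248154 0.04403703]]
nut [0.50814829 0.33990203 0.05313266] [-5.51197723  7.14741278] 6.653004017066269 [ 0.2 -0.2 -2.2 -0.4  0.5  0.5 -0.   0.1 -0.2  0.2 -1.8  1.5 -2.   0.9
 -1.   0.3  0.  -1.6 -0.1]
```

```bash
python3 -c "
import cv2,numpy as np
a=cv2.imread('pics/o1.png');b=cv2.imread('pics/o2.png');cv2.imwrite('pics/o12.png',cv2.resize(np.hstack([a,b]),(800,343)))
cv2.imwrite('pics/o1b.png',a)"
```

```text
(no output)
```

View pics/o12.png

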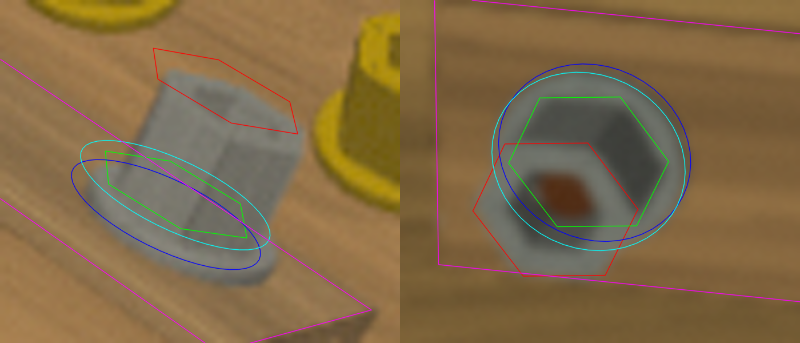

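```bash
cat > sil.py <<'E'
from fit import *
from scipy.optimize import minimize
def soft_mask(ss,box):
    x0,y0,x1,y1=box; im=ss["frame"][y0:y1,x0:x1].astype(float)
    sat=im.max(2)-im.min(2); return sat
def render(c,box,parts,k=4):
    x0,y0,x1,y1=box; m=np.zeros(((y1-y0)*k,(x1-x0)*k),np.uint8)
    for q in parts:
        h=cv2.convexHull(((proj(c,q)-[x0,y0]+.5)*k-.5).astype(np.float32))
        cv2.fillConvexPoly(m,np.round(h*16).astype(np.int32),255,cv2.LINE_AA,4)
    return cv2.resize(m,(x1-x0,y1-y0),interpolation=cv2.INTER_AREA)/255.
def parts(x,yaw,ph):
    L=nutlines(x,yaw,ph); return [np.vstack(L[:2]),np.vstack(L[2:])]
bs=(425,275,485,325); bt=(135,260,190,312)
if __name__=="__main__":
    ms=soft_mask(s,bs); mt=soft_mask(t,bt)
    print(np.percentile(ms,[2,10,25,50,75,90]),np.percentile(mt,[2,10,25,50,75,90]))
    cv2.imwrite("pics/m.png",np.hstack([cv2.resize(np.clip(m*2,0,255).astype(np.uint8),(400,400),interpolation=0) for m in (ms,mt)]))
E
python3 sil.py
```

```text
rack [0.50394269 0.27719194 0.04403703] -5.410562688186191 [-1.1  0.1  0.1  0.1 -0.2 -0.1 -0.4  0.9 -2.   0.6 -0.4 -0.5]
[10. 12. 13. 68. 79. 83.] [ 5.  7. 10. 63. 67. 73.]
```

View pics/m.png

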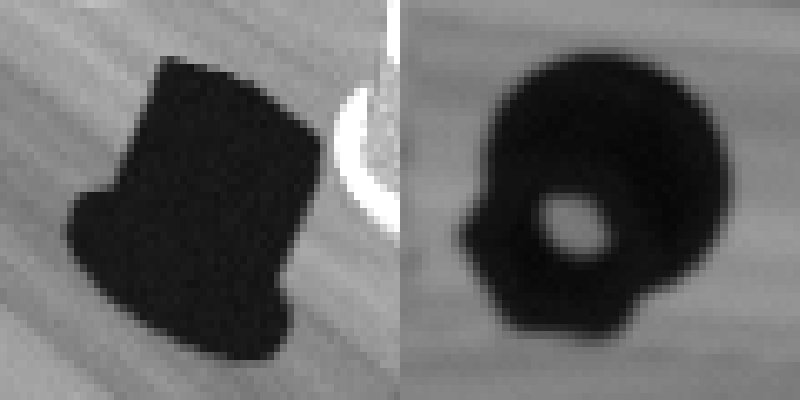

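```bash
cat > sil2.py <<'E'
from sil import *
ms=1-np.clip((soft_mask(s,bs)-12)/55,0,1); mt=1-np.clip((soft_mask(t,bt)-9)/52,0,1)
# fill hole
from scipy.ndimage import binary_fill_holes
mt=np.where(binary_fill_holes(mt>.5),np.maximum(mt,.0)+ (mt<.98)*binary_fill_holes(mt>.9)*(1-mt),mt)
mt=np.where(binary_fill_holes(mt>.5)&(cv2.erode(binary_fill_holes(mt>.5).astype(np.uint8),np.ones((5,5)))>0),1,mt)
def parts2(p):
    Rr=Rrack(p[3],p[5]); L=[p[:3]+Rr.apply(q) for q in (hexpts(rc,.05,p[4]),hexpts(rc,.008,p[4]),circ(.036,0),circ(.036,.008))]
    return L
def cost(p,full=False):
    L=parts2(p);P=[np.vstack(L[:2]),np.vstack(L[2:])]
    a=((render(cs,bs,P)-ms)**2).sum(); b=((render(ct,bt,P)-mt)**2).sum()
    if full: return a,b
    return a+b+((p[5]-np.radians(25))/.03)**2*3+((p[3]-pr[3])/.05)**2*3
best=None
for ph in range(0,60,10):
    x0=np.array([.508,.340,.047,pr[3],np.radians(ph),np.radians(25)])
    sim=np.vstack([x0]+[x0+np.eye(6)[i]*[.004,.004,.004,.05,.12,.04][i] for i in range(6)])
    r=minimize(cost,x0,method="Nelder-Mead",options=dict(initial_simplex=sim,maxiter=700,xatol=1e-5,fatol=1e-3))
    print(ph,r.fun,cost(r.x,True),np.round(r.x[:3],4),np.degrees(r.x[3:]).round(1))
    if best is None or r.fun<best.fun: best=r
p=best.x; np.save("nut.npy",p)
ims=[]
for n,c,ss,a in (("o1",cs,s,(455,300,70,60,6)),("o2",ct,t,(165,285,70,60,6))):
    L=[(proj(c,q),col) for q,col in zip(parts2(p),[(0,0,255),(0,255,0),(255,0,0),(255,255,0)])]
    crop(ss,*a,n,L); ims.append(cv2.imread(f"pics/{n}.png"))
cv2.imwrite("pics/o12b.png",np.hstack(ims)[:, :800])
E
python3 sil2.py
```

```text
rack [0.50394269 0.27719194 0.04403703] -5.410562688186191 [-1.1  0.1  0.1  0.1 -0.2 -0.1 -0.4  0.9 -2.   0.6 -0.4 -0.5]
0 49.51075542070225 (np.float64(16.43248400964664), np.float64(30.402940994474132)) [0.5067 0.3436 0.0447] [-4.  -4.  26.4]
10 50.21956043980542 (np.float64(15.903308517702982), np.float64(30.986757278152012)) [0.5068 0.3437 0.0448] [-4.  -3.9 26.6]
20 49.852205862225695 (np.float64(17.46086050819615), np.float64(29.88699919694064)) [0.5068 0.3438 0.0448] [-3.6 -4.5 26.1]
30 49.39366346991965 (np.float64(17.41380308273042), np.float64(31.08536668873374)) [0.5065 0.3436 0.0446] [-4.9 56.4 25.9]
40 49.99206986921347 (np.float64(18.945615322777954), np.float64(29.046661457018125)) [0.5066 0.3438 0.0445] [-3.5 56.  25.8]
50 49.27298203123757 (np.float64(18.670403690888122), np.float64(29.487801255320555)) [0.5065 0.3435 0.0445] [-4.4 55.8 25.9]
```

View pics/o12b.png

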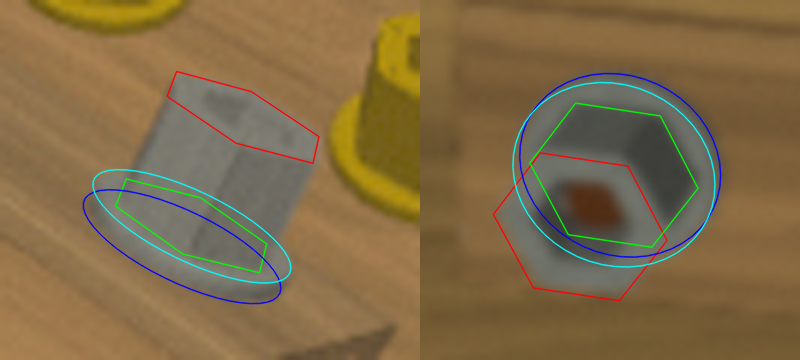

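```bash
cat > sil3.py <<'E'
from sil2 import *
def rr(c,b,L,sh): 
    K=c[0].copy();K[:2,2]+=sh; P=[np.vstack(L[:2]),np.vstack(L[2:])]
    return cv2.GaussianBlur(render((K,)+c[1:],b,P),(0,0),.6)
def cost3(q,full=False):
    L=parts2(np.r_[q[:5],np.radians(25)])
    a=((rr(cs,bs,L,q[5:7])-ms)**2).sum(); b=((rr(ct,bt,L,q[7:9])-mt)**2).sum()
    if full: return a,b
    return a+b+(q[5:]**2).sum()/.5+((q[3]-pr[3])/.03)**2*2
res=[]
for ph in (-10,-4,2,8):
    x0=np.r_[.507,.3435,.0447,pr[3],np.radians(ph),0,0,0,0]
    sim=np.vstack([x0]+[x0+np.eye(9)[i]*[.003,.003,.003,.03,.08,.7,.7,.7,.7][i] for i in range(9)])
    r=minimize(cost3,x0,method="Nelder-Mead",options=dict(initial_simplex=sim,maxiter=1500,xatol=1e-5,fatol=1e-3))
    print(ph,r.fun,cost3(r.x,True),np.round(r.x[:3],4),np.degrees(r.x[3:5]).round(1),r.x[5:].round(2)); res.append(r)
q=min(res,key=lambda r:r.fun).x; np.save("nut.npy",q)
ims=[]
for n,c,ss,a,sh in (("o1",cs,s,(455,300,66,60,6),q[5:7]),("o2",ct,t,(162,285,66,60,6),q[7:9])):
    L=[(proj(c,w)+sh,col) for w,col in zip(parts2(np.r_[q[:5],np.radians(25)]),[(0,0,255),(0,255,0),(255,0,0),(255,255,0)])]
    crop(ss,*a,n,L); ims.append(cv2.imread(f"pics/{n}.png"))
cv2.imwrite("pics/o12c.png",np.hstack(ims)[:, :800])
E
python3 sil3.py | tail -4
```

```text
-10 22.286275646438604 (np.float64(10.40893737399725), np.float64(10.042261360937584)) [0.5061 0.3436 0.0437] [-4.6 -3.4] [ 0.46 -0.21  0.38 -0.54]
-4 22.556373734420827 (np.float64(10.622152422343497), np.float64(10.379222463272697)) [0.5065 0.3433 0.0444] [-4.6 -3.3] [ 0.57 -0.02  0.29 -0.37]
2 22.777834091138025 (np.float64(10.670521990357297), np.float64(10.47449694055939)) [0.5067 0.3437 0.0445] [-4.6 -3.5] [ 0.51 -0.11  0.46 -0.28]
8 23.75141319310489 (np.float64(10.65611399251889), np.float64(10.637130589808514)) [0.5068 0.3438 0.0453] [-4.1 -3.7] [ 0.52  0.15  0.6  -0.2 ]
```

View pics/o12c.png

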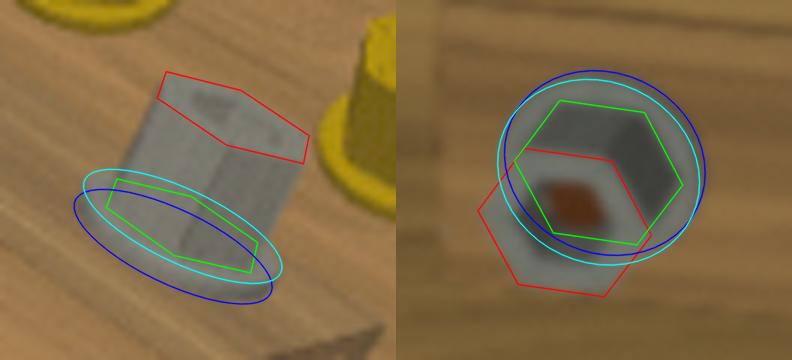

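```bash
cat > stud.py <<'E'
from h import *
import sys
s,cs=load("sceneA"); t,ct=load("topA")
def circ(c,r,z): a=np.linspace(0,2*np.pi,60); return np.c_[c[0]+r*np.cos(a),c[1]+r*np.sin(a),0*a+z]
x,y,yaw,cl=[float(v) for v in sys.argv[1:5]]; yaw=np.radians(yaw); cl=np.radians(cl)
def B(p): p=np.array(p,float); c,q=np.cos(yaw),np.sin(yaw); return np.c_[x+c*p[:,0]-q*p[:,1],y+q*p[:,0]+c*p[:,1],p[:,2]]
board=B([(.055,.12,.03),(.315,.12,.03),(.315,-.12,.03),(.055,-.12,.03),(.055,.12,.03)])
blk=B([(a*.05,b*.05,.03) for a,b in((1,1),(1,-1),(-1,-1),(-1,1),(1,1))])
pc=(x+.11*np.cos(yaw+cl),y+.11*np.sin(yaw+cl))
S=[(board,(255,0,255)),(circ((x,y),.038,.046),(0,255,0)),(circ((x,y),.009,.12),(0,0,255)),(circ((x,y),.014,.11),(0,255,255)),(circ(pc,.009,.09),(255,0,0))]
crop(s,240,215,120,100,6,"s1",[(proj(cs,q),c) for q,c in S])
crop(t,425,270,120,80,6,"s2",[(proj(ct,q),c) for q,c in S])
E
python3 stud.py .5 -.21 9.4 -79.5
```

```text
(no output)
```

View pics/s1.png

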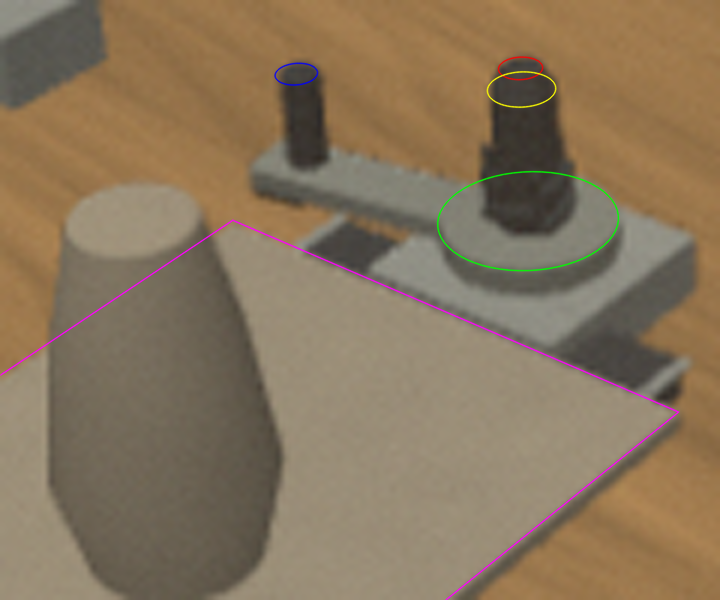

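View pics/s2.png

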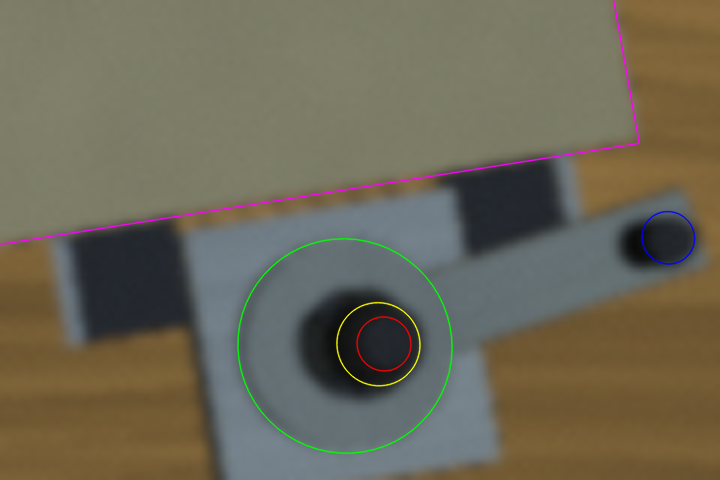

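```bash
cat > plan.py <<'E'
# usage: plan.py x y z roll pitch yaw [nrows] ; or from given pose
from h import *; import sys
from plant import ctrl
def rows(p0,R0,p1,R1,n):
    rv=(R0.inv()*R1).as_rotvec(); out=[]
    for i in range(n):
        Ra=R0*R.from_rotvec(rv*i/n); 
        d=Ra.inv().apply((p1-p0)/n)*100; out.append(np.r_[d,rv/n])
    return out
if __name__=="__main__":
    v=[float(a) for a in sys.argv[1:7]]; o=ctrl.get_obs()
    p0=np.array(o["tool_pos"]);R0=R.from_euler("xyz",o["orientation"],degrees=True)
    p1=np.array(v[:3]);R1=R.from_euler("xyz",v[3:],degrees=True)
    rv=(R0.inv()*R1).as_rotvec()
    n=int(sys.argv[7]) if len(sys.argv)>7 else max(1,int(np.ceil(max(np.linalg.norm(p1-p0)/.0400,np.linalg.norm(rv)/.12))))
    print("t",round(o["clock"],2),"pos",p0.round(4),"rpy",np.round(o["orientation"],1),"J",np.round(o["joint_pos"],1),"F",np.round(o["force"],1),"open",round(o["opening"],4),"n",n)
    L=[" ".join(f"{a:.2f}" for a in r[:3])+" "+" ".join(f"{a:.3f}" for a in r[3:]) for r in rows(p0,R0,p1,R1,n)]
    for i in range(0,n,5): print("; ".join(L[i:i+5]))
E
python3 plan.py .537 -.3134 .14 180 0 19.9
```

```text
t 1.1 pos [ 0.1636 -0.6548  0.2266] rpy [180.  -0. 104.] J [-59.5  20.5   0.7  -0.  -70.1 -16.5] F [-0.   0.2 -0.1] open 0.0872 n 13
1.85 3.42 0.67 0.000 -0.000 0.113; 2.23 3.19 0.67 0.000 -0.000 0.113; 2.57 2.92 0.67 0.000 -0.000 0.113; 2.88 2.61 0.67 0.000 -0.000 0.113; 3.16 2.27 0.67 0.000 -0.000 0.113
3.40 1.90 0.67 0.000 -0.000 0.113; 3.59 1.51 0.67 0.000 -0.000 0.113; 3.74 1.09 0.67 0.000 -0.000 0.113; 3.84 0.66 0.67 0.000 -0.000 0.113; 3.89 0.23 0.67 0.000 -0.000 0.113
3.89 -0.21 0.67 0.000 -0.000 0.113; 3.84 -0.65 0.67 0.000 -0.000 0.113; 3.74 -1.08 0.67 0.000 -0.000 0.113
```

>>> servo_tool --rows "1.85 3.42 0.67 0 0 0.113; 2.23 3.19 0.67 0 0 0.113; 2.57 2.92 0.67 0 0 0.113; 2.88 2.61 0.67 0 0 0.113; 3.16 2.27 0.67 0 0 0.113"

```text
clock: 1.52
tool_pos: [0.305, -0.5268, 0.1925]
orientation: [179.9, 0.2, 70.4]
force: [1.6, -1.5, -1.1]
opening: 0.0878
```

>>> servo_tool --rows "3.4 1.9 0.67 0 0 0.113; 3.59 1.51 0.67 0 0 0.113; 3.74 1.09 0.67 0 0 0.113; 3.84 0.66 0.67 0 0 0.113; 3.89 0.23 0.67 0 0 0.113"

```text
clock: 1.93
tool_pos: [0.4547, -0.3956, 0.1595]
orientation: [179.7, 0.1, 37.1]
force: [0.7, -0.8, -1.0]
opening: 0.0881
```

```bash
python3 plan.py .537 -.3134 .12 180 0 19.9 5
```

```text
t 1.93 pos [ 0.4547 -0.3956  0.1595] rpy [1.797e+02 1.000e-01 3.710e+01] J [ -22.3   16.6  -14.4    0.3  -58.8 -120.7] F [ 0.7 -0.8 -1. ] open 0.0881 n 5
2.31 -0.32 0.79 0.001 0.000 0.060; 2.28 -0.46 0.79 0.001 0.000 0.060; 2.25 -0.59 0.79 0.001 0.000 0.060; 2.21 -0.73 0.79 0.001 0.000 0.060; 2.16 -0.86 0.79 0.001 0.000 0.060
```

>>> servo_tool --rows "2.31 -0.32 0.79 0 0 0.06; 2.28 -0.46 0.79 0 0 0.06; 2.25 -0.59 0.79 0 0 0.06; 2.21 -0.73 0.79 0 0 0.06; 2.16 -0.86 0.79 0 0 0.06"

```text
clock: 2.35
tool_pos: [0.5453, -0.3066, 0.1194]
orientation: [179.5, -0.2, 19.1]
force: [-0.5, -1.4, 0.4]
opening: 0.0878
```

```bash
python3 plan.py .537 -.3134 .058 180 0 19.9 4
python3 - <<'E'
from h import *
s=snap("scene","B");c=cam(s)
crop(s,245,190,120,90,6,"b1")
E
```

```text
t 2.35 pos [ 0.5453 -0.3066  0.1194] rpy [179.5  -0.2  19.1] J [ -11.3   20.6  -14.4    0.4  -54.7 -149.8] F [-0.5 -1.4  0.4] open 0.0878 n 4
-0.26 0.08 1.54 0.002 -0.001 -0.003; -0.26 0.08 1.54 0.002 -0.001 -0.003; -0.25 0.08 1.54 0.002 -0.001 -0.003; -0.25 0.09 1.54 0.002 -0.001 -0.003
```

View pics/b1.png

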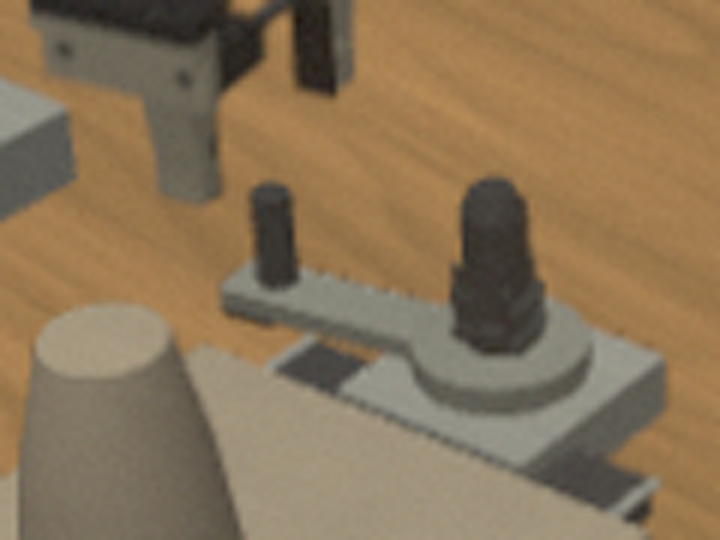

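The open fingers straddle the pin, which is at crop (270,230). I'll go down and close.

>>> servo_tool --rows "-0.5 0.16 1.5 0 0 0; -0.3 0.1 1.5 0 0 0; -0.2 0.08 1.5 0 0 0; 0 0 1.5 0 0 0; 0 0 0 0 0 0"

```text
clock: 2.82
tool_pos: [0.543, -0.3084, 0.0557]
orientation: [179.5, -0.3, 19.2]
force: [-0.2, -0.6, -0.2]
opening: 0.0879
```

```bash
python3 plan.py .537 -.3134 .056 180 0 19.9 1
```

```text
t 2.82 pos [ 0.543  -0.3084  0.0557] rpy [179.5  -0.3  19.2] J [ -11.5   24.4  -18.2    0.4  -46.9 -149.5] F [-0.2 -0.6 -0.2] open 0.0879 n 1
-0.73 0.28 -0.04 0.009 -0.005 -0.012
```

>>> servo_tool --rows "-0.7 0.28 0 0 0 0; -0.3 0.1 0 0 0 0"

```text
clock: 2.98
tool_pos: [0.5346, -0.3155, 0.0557]
orientation: [179.5, -0.2, 19.3]
force: [-0.5, 0.6, -1.0]
opening: 0.088
```

>>> servo_tool --rows "0 0 0 0 0 0; 0 0 0 0 0 0; 0 0 0 0 0 0; 0 0 0 0 0 0" --grip 0.5

```text
clock: 3.32
tool_pos: [0.5353, -0.3172, 0.0593]
orientation: [179.4, -0.4, 19.2]
force: [0.6, 0.0, 0.8]
opening: 0.0662
```

>>> servo_tool --rows "0 0 0.2 0 0 0; 0 0 0 0 0 0; 0 0 0 0 0 0; 0 0 0 0 0 0; 0 0 0 0 0 0"

```text
clock: 3.73
tool_pos: [0.5362, -0.3173, 0.0584]
orientation: [179.3, -0.5, 19.2]
force: [-0.1, -0.3, -0.5]
opening: 0.0329
```

>>> servo_tool --rows "0 0 0 0 0 0; 0 0 0 0 0 0; 0 0 0 0 0 0; 0 0 0 0 0 0; 0 0 0 0 0 0"

```text
clock: 4.15
tool_pos: [0.5365, -0.3172, 0.0584]
orientation: [179.3, -0.5, 19.3]
force: [0.2, -0.2, 0.7]
opening: 0.0174
```

Run:
```python
from h import *
from plant import ctrl
o=ctrl.get_obs();p=np.array(o["tool_pos"]);S=np.array([.5,-.21,0])
d=p-S; print(o["tool_pos"],o["opening"],o["force"],np.linalg.norm(d[:2]),np.degrees(np.arctan2(d[1],d[0]))-9.4)
```

```text
[ 0.53649044 -0.31715288  0.0583729 ] 0.01737387267858171 [ 0.24090006 -0.19674794  0.70790885] 0.11319581122433342 -80.59394949793044
```

>>> servo_tool --rows "1.1 -0.05 0 0 0 -0.1; 1.1 -0.05 0 0 0 -0.1; 1.1 -0.05 0 0 0 -0.1; 1.1 -0.05 0 0 0 -0.1; 1.1 -0.05 0 0 0 -0.1"

```text
clock: 4.57
tool_pos: [0.5821, -0.2882, 0.0584]
orientation: [179.1, -0.1, 48.6]
force: [0.9, 1.6, 1.3]
opening: 0.017
```

```bash
cat > arc.py <<'E'
from h import *
from plant import ctrl
o=ctrl.get_obs();p=np.array(o["tool_pos"]);S=np.array([.5,-.21,0])
d=p-S; a=np.degrees(np.arctan2(d[1],d[0])); print(o["clock"],o["tool_pos"].round(4),o["opening"],np.round(o["force"],1),"r",np.linalg.norm(d[:2]),"clamp",a-9.4,"yaw-perp",o["orientation"][2]-a-90,"J",o["joint_pos"].round(0))
E
python3 arc.py
```

```text
4.5667 [ 0.5821 -0.2882  0.0584] 0.017038963668522138 [0.9 1.6 1.3] r 0.11336418440519719 clamp -53.00471009792751 yaw-perp 2.203115741018152 J [  -9.   26.  -15.    1.  -48. -123.]
```

>>> servo_tool --rows "1.1 -0.05 0 0 0 -0.1; 1.1 -0.05 0 0 0 -0.1; 1.1 -0.05 0 0 0 -0.1; 1.1 -0.05 0 0 0 -0.1; 1.1 -0.05 0 0 0 -0.1"

```text
clock: 4.98
tool_pos: [0.61, -0.2373, 0.0584]
orientation: [179.0, 0.2, 78.5]
force: [0.1, 1.3, 1.1]
opening: 0.0174
```

```bash
python3 arc.py
```

```text
4.9833 [ 0.61   -0.2373  0.0584] 0.017425220949033107 [0.1 1.3 1.1] r 0.11334450047361691 clamp -23.331608079933666 yaw-perp 2.389751051918296 J [ -4.  26. -14.   0. -48. -98.]
```

>>> servo_tool --rows "1.1 -0.05 0 0 0 -0.1; 1.1 -0.05 0 0 0 -0.1; 1.1 -0.05 0 0 0 -0.1; 0.6 -0.02 0 0 0 -0.05; 0 0 0 0 0 0"

```text
clock: 5.4
tool_pos: [0.612, -0.1944, 0.0584]
orientation: [179.1, 0.5, 99.8]
force: [0.0, -0.7, 0.4]
opening: 0.0175
```

```bash
python3 arc.py
```

```text
5.4 [ 0.612  -0.1944  0.0584] 0.017457407900390205 [ 0.  -0.7  0.4] r 0.11311274289937534 clamp -1.4668651041293321 yaw-perp 1.8608955639590619 J [ -0.  25. -16.   0. -47. -80.]
```

>>> servo_tool --rows "0.4 0 0 0 0 0; 0.1 0 0 0 0 0; 0 0 0 0 0 0"

```text
clock: 5.65
tool_pos: [0.6115, -0.1902, 0.0583]
orientation: [179.1, 0.6, 99.6]
force: [-0.4, -0.7, 0.6]
opening: 0.0175
```

```bash
python3 arc.py
```

```text
5.65 [ 0.6115 -0.1902  0.0583] 0.017491714180314217 [-0.4 -0.7  0.6] r 0.11318807660397202 clamp 0.6530726481563143 yaw-perp -0.4566910428668791 J [  0.  25. -17.   1. -47. -81.]
```

>>> servo_tool --rows "0 0 0 0 0 0; 0 0 0 0 0 0; 0 0 0 0 0 0; 0 0 0 0 0 0" --grip 8.7

```text
clock: 5.98
tool_pos: [0.611, -0.1908, 0.0581]
orientation: [179.1, 0.5, 99.3]
force: [-0.1, -0.1, 0.7]
opening: 0.0382
```

>>> servo_tool --rows "0 0 -1 0 0 0; 0 0 -2 0 0 0; 0 0 -3 0 0 0; 0 0 -4 0 0 0; 0 0 -4 0 0 0"

```text
clock: 6.4
tool_pos: [0.6024, -0.1897, 0.1944]
orientation: [-179.8, 0.2, 99.2]
force: [1.1, -0.5, 0.4]
opening: 0.0719
```

```bash
cat > nutpose.py <<'E'
import sys
from h import *
q=np.load("nut.npy"); u=np.array([.5065,.3436,.0444])
Rn=R.from_euler("z",q[3])*R.from_euler("y",-np.radians(25))
for k in (0,1,2,3,4,5):
  Rg=Rn*R.from_euler("z",q[4]+k*np.pi/3)*R.from_euler("x",np.pi)
  print(k,"rpy",Rg.as_euler("xyz",degrees=True).round(1),"x",Rg.as_matrix()[:,0].round(2))
ax=Rn.apply([0,0,1]); print("axis",ax)
for h in (.016,.02,.06,.12,.16): print(h,(u+ax*h).round(4))
E
python3 nutpose.py
python3 - <<'E'
from h import *
s=snap("top","B");crop(s,420,250,120,90,6,"b2")
from plant import ctrl; print(ctrl.get_obs()["tool_pos"],ctrl.get_obs()["joint_pos"])
E
```

```text
0 rpy [-178.4  -25.    -8.4] x [ 0.9  -0.13  0.42]
1 rpy [158.7 -13.5  54.5] x [0.56 0.79 0.23]
2 rpy [157.4  10.9 109.8] x [-0.33  0.92 -0.19]
3 rpy [178.4  25.  171.6] x [-0.9   0.13 -0.42]
4 rpy [-158.7   13.5 -125.5] x [-0.56 -0.79 -0.23]
5 rpy [-157.4  -10.9  -70.2] x [ 0.33 -0.92  0.19]
axis [-0.42125981  0.03385809  0.90630779]
0.016 [0.4998 0.3441 0.0589]
0.02 [0.4981 0.3443 0.0625]
0.06 [0.4812 0.3456 0.0988]
0.12 [0.4559 0.3477 0.1532]
0.16 [0.4391 0.349  0.1894]
[ 0.60642019 -0.19091482  0.2043734 ] [  0.35097151  17.31891963  -7.17156683   0.47380964 -64.96439798
 -81.30922011]
```

View pics/b2.png

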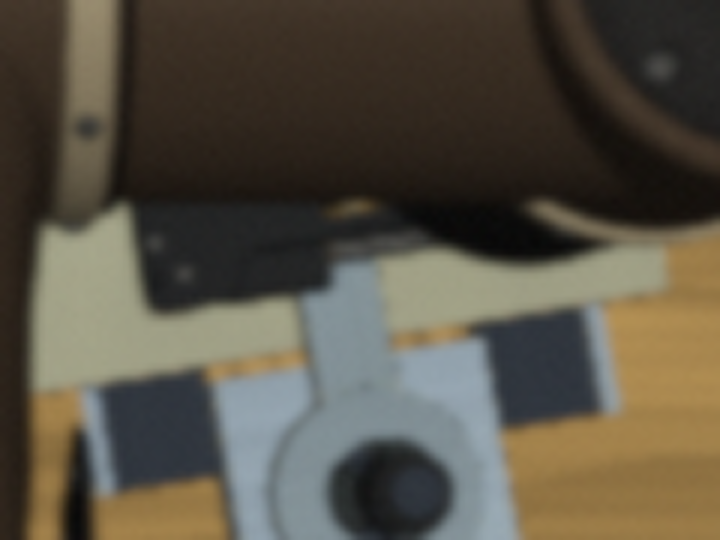

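```bash
python3 plan.py .4391 .349 .1894 157.4 10.9 109.8 15
```

```text
t 6.45 pos [ 0.6064 -0.1909  0.2044] rpy [179.5   0.5  99.2] J [  0.4  17.3  -7.2   0.5 -65.  -81.3] F [ 2.7 -1.9 10.4] open 0.0759 n 15
3.73 -0.52 0.06 -0.027 -0.009 -0.015; 3.74 -0.47 0.01 -0.027 -0.009 -0.015; 3.75 -0.42 -0.03 -0.027 -0.009 -0.015; 3.75 -0.36 -0.08 -0.027 -0.009 -0.015; 3.76 -0.30 -0.12 -0.027 -0.009 -0.015
3.76 -0.24 -0.17 -0.027 -0.009 -0.015; 3.76 -0.18 -0.21 -0.027 -0.009 -0.015; 3.76 -0.12 -0.25 -0.027 -0.009 -0.015; 3.76 -0.06 -0.28 -0.027 -0.009 -0.015; 3.76 0.00 -0.32 -0.027 -0.009 -0.015
3.75 0.06 -0.36 -0.027 -0.009 -0.015; 3.75 0.13 -0.39 -0.027 -0.009 -0.015; 3.74 0.19 -0.42 -0.027 -0.009 -0.015; 3.73 0.26 -0.45 -0.027 -0.009 -0.015; 3.73 0.33 -0.48 -0.027 -0.009 -0.015
```

>>> servo_tool --rows "3.73 -0.52 0.06 -0.027 -0.009 -0.015; 3.74 -0.47 0 -0.027 -0.009 -0.015; 3.75 -0.42 0 -0.027 -0.009 -0.015; 3.75 -0.36 -0.08 -0.027 -0.009 -0.015; 3.76 -0.3 -0.12 -0.027 -0.009 -0.015"

```text
clock: 6.87
tool_pos: [0.5558, -0.0118, 0.2085]
orientation: [170.8, 3.6, 102.8]
force: [1.0, 0.5, 1.0]
opening: 0.0871
```

>>> servo_tool --rows "3.76 -0.24 -0.17 -0.027 -0.009 -0.015; 3.76 -0.18 -0.21 -0.027 -0.009 -0.015; 3.76 -0.12 -0.25 -0.027 -0.009 -0.015; 3.76 -0.06 -0.28 -0.027 -0.009 -0.015; 3.76 0 -0.32 -0.027 -0.009 -0.015"

```text
clock: 7.28
tool_pos: [0.4977, 0.177, 0.2099]
orientation: [162.3, 6.9, 106.4]
force: [1.3, 0.5, 0.4]
opening: 0.0869
```

```bash
python3 plan.py .4391 .349 .1894 157.4 10.9 109.8 5
```

```text
t 7.28 pos [0.4977 0.177  0.2099] rpy [162.3   6.9 106.4] J [  51.2   -2.7  -41.6   23.3  -42.4 -139.9] F [1.3 0.5 0.4] open 0.0869 n 5
3.66 -0.14 -0.07 -0.019 -0.009 -0.016; 3.66 -0.08 -0.11 -0.019 -0.009 -0.016; 3.66 -0.02 -0.14 -0.019 -0.009 -0.016; 3.65 0.04 -0.18 -0.019 -0.009 -0.016; 3.65 0.11 -0.21 -0.019 -0.009 -0.016
```

>>> servo_tool --rows "3.66 -0.14 -0.07 -0.019 -0.009 -0.016; 3.66 -0.08 -0.11 -0.019 -0.009 -0.016; 3.66 0 -0.14 -0.019 -0.009 -0.016; 3 0.04 -0.18 -0.019 -0.009 -0.016; 1.5 0.1 -0.2 -0.019 -0.009 -0.016"

```text
clock: 7.7
tool_pos: [0.4429, 0.3346, 0.2013]
orientation: [156.3, 10.6, 110.2]
force: [0.7, 0.5, -0.5]
opening: 0.0873
```

```bash
python3 plan.py .4391 .349 .1894 157.4 10.9 109.8 2; python3 plan.py .4559 .3477 .1532 157.4 10.9 109.8 3
```

```text
t 7.7 pos [0.4429 0.3346 0.2013] rpy [156.3  10.6 110.2] J [  70.7    1.1  -46.1   38.7  -41.8 -167.4] F [ 0.7  0.5 -0.5] open 0.0873 n 2
0.84 -0.11 0.44 0.010 -0.004 0.002; 0.84 -0.11 0.44 0.010 -0.004 0.002
t 7.7 pos [0.4429 0.3346 0.2013] rpy [156.3  10.6 110.2] J [  70.7    1.1  -46.1   38.7  -41.8 -167.4] F [ 0.7  0.5 -0.5] open 0.0873 n 3
0.55 -0.10 1.62 0.007 -0.003 0.001; 0.55 -0.09 1.62 0.007 -0.003 0.001; 0.56 -0.08 1.62 0.007 -0.003 0.001
```

```bash
python3 plan.py .4391 .349 .1894 178.4 25 171.6 10
```

```text
t 7.7 pos [0.4429 0.3346 0.2013] rpy [156.3  10.6 110.2] J [  70.7    1.1  -46.1   38.7  -41.8 -167.4] F [ 0.7  0.5 -0.5] open 0.0873 n 10
0.17 -0.02 0.09 0.002 0.000 -0.104; 0.17 -0.00 0.09 0.002 0.000 -0.104; 0.17 0.01 0.09 0.002 0.000 -0.104; 0.17 0.03 0.09 0.002 0.000 -0.104; 0.16 0.05 0.09 0.002 0.000 -0.104
0.16 0.06 0.09 0.002 0.000 -0.104; 0.15 0.08 0.09 0.002 0.000 -0.104; 0.14 0.10 0.09 0.002 0.000 -0.104; 0.13 0.11 0.09 0.002 0.000 -0.104; 0.12 0.12 0.09 0.002 0.000 -0.104
```

>>> servo_tool --rows "0 0 0 0 0 -0.1; 0.2 0 0.1 0.002 0 -0.105; 0.2 0 0.1 0.002 0 -0.105; 0.2 0 0.1 0.002 0 -0.105; 0.2 0.05 0.1 0.002 0 -0.105"

```text
clock: 8.12
tool_pos: [0.4387, 0.3469, 0.1996]
orientation: [164.9, 21.2, 140.7]
force: [-0.6, 0.3, 1.2]
opening: 0.0867
```

>>> servo_tool --rows "0.16 0.06 0.09 0.002 0 -0.105; 0.15 0.08 0.09 0.002 0 -0.105; 0.14 0.1 0.09 0.002 0 -0.105; 0.13 0.11 0.09 0.002 0 -0.105; 0.12 0.12 0.09 0.002 0 -0.105"

```text
clock: 8.53
tool_pos: [0.4374, 0.3548, 0.1982]
orientation: [179.0, 25.9, 174.6]
force: [0.2, -0.2, -0.1]
opening: 0.0871
```

```bash
python3 plan.py .4391 .349 .1894 178.4 25 171.6 2; python3 plan.py .4812 .3456 .0988 178.4 25 171.6 5
```

```text
t 8.53 pos [0.4374 0.3548 0.1982] rpy [179.   25.9 174.6] J [  72.4    2.7  -44.9   38.8  -42.4 -106.6] F [ 0.2 -0.2 -0.1] open 0.0871 n 2
0.09 -0.29 0.44 0.006 0.007 0.024; 0.08 -0.29 0.44 0.006 0.007 0.024
t 8.53 pos [0.4374 0.3548 0.1982] rpy [179.   25.9 174.6] J [  72.4    2.7  -44.9   38.8  -42.4 -106.6] F [ 0.2 -0.2 -0.1] open 0.0871 n 5
0.07 -0.14 2.18 0.002 0.003 0.010; 0.06 -0.13 2.18 0.002 0.003 0.010; 0.05 -0.13 2.18 0.002 0.003 0.010; 0.05 -0.12 2.18 0.002 0.003 0.010; 0.04 -0.12 2.18 0.002 0.003 0.010
```

Align first, then descend to a hover about 60 mm above the flange's underside. I'll check with a picture there.

>>> servo_tool --rows "0.1 -0.5 1 0.006 0.007 0.024; 0.1 -0.3 2 0.006 0.007 0.024; 0 -0.1 2 0 0 0.01; 0 0 2 0 0 0; 0 0 0 0 0 0"

```text
clock: 8.95
tool_pos: [0.466, 0.345, 0.1347]
orientation: [177.2, 24.9, 169.7]
force: [-0.3, -1.6, -1.4]
opening: 0.0872
```

```bash
python3 plan.py .4812 .3456 .0988 178.4 25 171.6 2; python3 plan.py .499 .3442 .0605 178.4 25 171.6 5
python3 - <<'E'
from h import *
s=snap("top","C");t=snap("scene","C")
crop(s,165,290,130,100,6,"d2");crop(t,455,290,130,100,6,"d1")
E
```

```text
t 8.95 pos [0.466  0.345  0.1347] rpy [177.2  24.9 169.7] J [  65.     8.1  -50.    48.5  -31.8 -116.5] F [-0.3 -1.6 -1.4] open 0.0872 n 2
0.08 0.07 1.95 0.003 -0.000 -0.015; 0.08 0.08 1.95 0.003 -0.000 -0.015
t 8.95 pos [0.466  0.345  0.1347] rpy [177.2  24.9 169.7] J [  65.     8.1  -50.    48.5  -31.8 -116.5] F [-0.3 -1.6 -1.4] open 0.0872 n 5
0.03 0.02 1.62 0.001 -0.000 -0.006; 0.03 0.03 1.62 0.001 -0.000 -0.006; 0.03 0.03 1.62 0.001 -0.000 -0.006; 0.03 0.03 1.62 0.001 -0.000 -0.006; 0.03 0.03 1.62 0.001 -0.000 -0.006
```

View pics/d1.png

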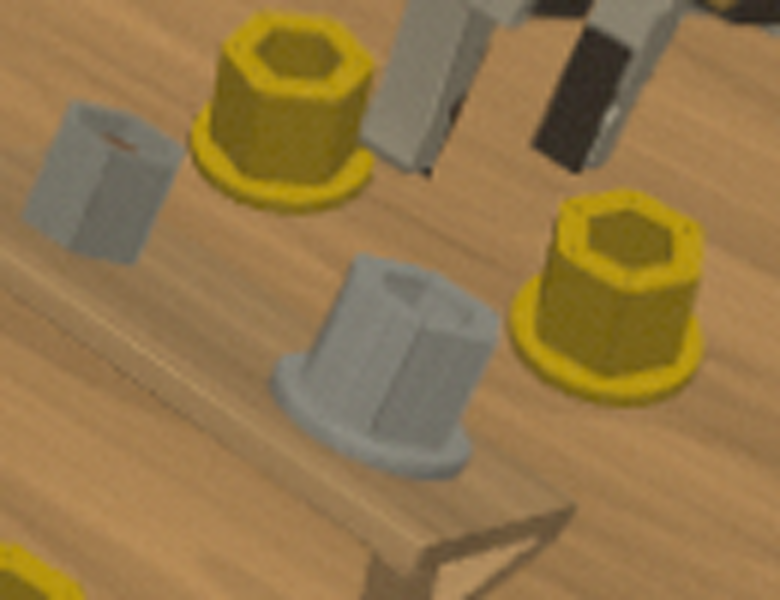

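View pics/d2.png

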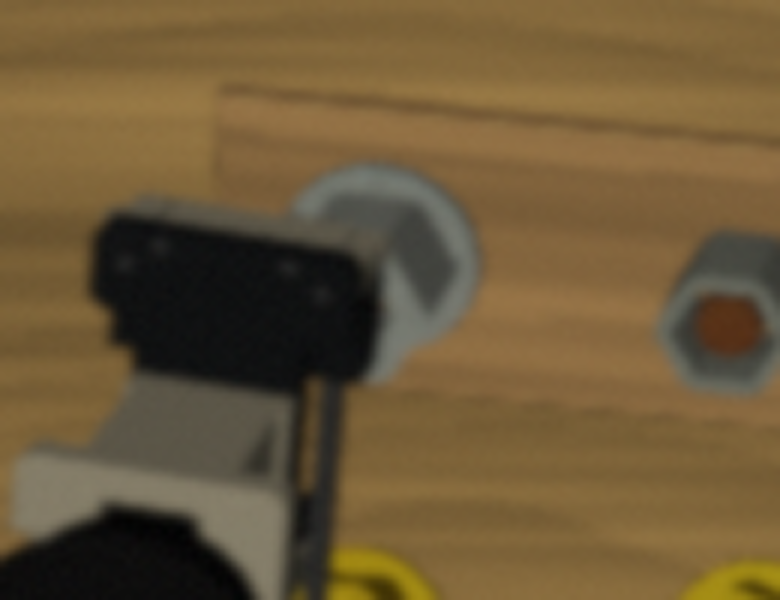

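>>> servo_tool --rows "0.05 0.05 1.6 0.002 0 -0.01; 0.05 0.05 1.6 0.002 0 -0.01; 0.05 0.05 1 0 0 -0.01; 0 0 0 0 0 0"

```text
clock: 9.38
tool_pos: [0.485, 0.3497, 0.1044]
orientation: [177.5, 25.4, 171.0]
force: [0.5, -0.1, 0.1]
opening: 0.087
```

```bash
python3 plan.py .499 .3442 .0605 178.4 25 171.6 3
```

```text
t 9.38 pos [0.485  0.3497 0.1044] rpy [177.5  25.4 171. ] J [  59.5   11.4  -52.4   60.   -26.1 -122.7] F [ 0.5 -0.1  0.1] open 0.087 n 3
0.18 -0.18 1.52 0.004 0.002 -0.003; 0.18 -0.17 1.53 0.004 0.002 -0.003; 0.18 -0.16 1.53 0.004 0.002 -0.003
```

>>> servo_tool --rows "0.15 -0.3 1 0.004 0 0; 0.15 -0.2 1 0.004 0 0; 0.15 -0.1 1 0.004 0 0; 0 0 0 0 0 0"

```text
clock: 9.72
tool_pos: [0.4959, 0.3462, 0.0819]
orientation: [177.5, 25.8, 170.4]
force: [-0.2, 0.3, 0.4]
opening: 0.0867
```

```bash
python3 plan.py .499 .3442 .0605 178.4 25 171.6 3;python3 - <<'E'
from h import *
t=snap("scene","D")
crop(t,455,290,130,100,6,"d3")
E
```

```text
t 9.72 pos [0.4959 0.3462 0.0819] rpy [177.5  25.8 170.4] J [  54.4   13.6  -54.4   71.5  -23.1 -130.6] F [-0.2  0.3  0.4] open 0.0867 n 3
0.21 -0.08 0.69 0.002 0.005 -0.006; 0.20 -0.08 0.69 0.002 0.005 -0.006; 0.20 -0.07 0.69 0.002 0.005 -0.006
```

View pics/d3.png

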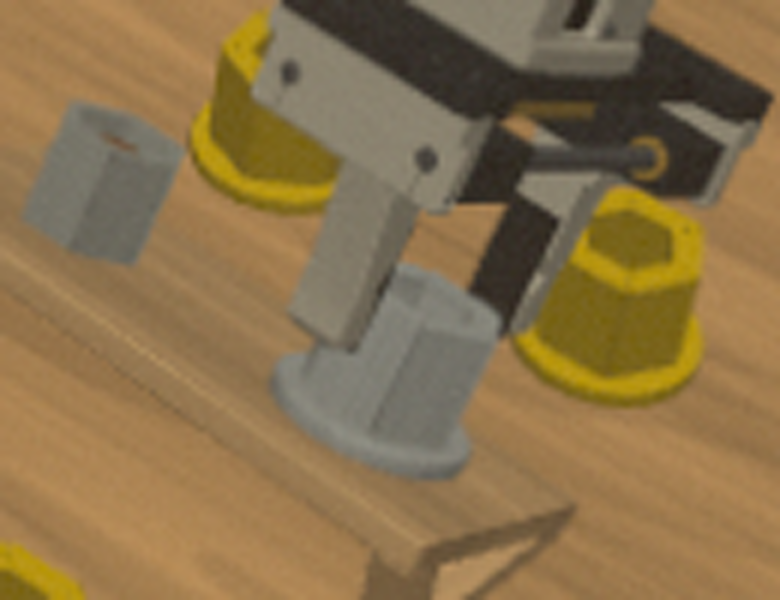

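The fingers straddle the grey nut at crop (400,370), with its flats facing the pads. I'll go down the last 2 cm.

>>> servo_tool --rows "0.25 -0.1 0.7 0.003 0.006 -0.006; 0.25 -0.1 0.7 0.003 0.006 -0.006; 0.2 -0.1 0.5 0 0 0; 0 0 0 0 0 0"

```text
clock: 10.1
tool_pos: [0.5005, 0.3467, 0.07]
orientation: [177.6, 25.6, 170.8]
force: [0.6, -0.7, 0.6]
opening: 0.0872
```

```bash
python3 plan.py .499 .3442 .0605 178.4 25 171.6 1
```

```text
t 10.1 pos [0.5005 0.3467 0.07  ] rpy [177.6  25.6 170.8] J [  51.7   14.7  -55.    77.1  -21.5 -133.6] F [ 0.6 -0.7  0.6] open 0.0872 n 1
0.50 -0.30 0.80 0.008 0.011 -0.012
```

>>> servo_tool --rows "0.3 -0.3 0.6 0.005 0.008 -0.01; 0.2 -0.2 0.4 0 0 0; 0 0 0 0 0 0"

```text
clock: 10.35
tool_pos: [0.501, 0.3437, 0.0623]
orientation: [178.0, 25.3, 171.4]
force: [0.3, -0.5, -0.6]
opening: 0.0872
```

>>> servo_tool --rows "0 0 0 0 0 0; 0 0 0 0 0 0; 0 0 0 0 0 0; 0 0 0 0 0 0; 0 0 0 0 0 0" --grip 4.0

```text
clock: 10.77
tool_pos: [0.502, 0.3446, 0.0647]
orientation: [177.8, 25.5, 171.4]
force: [0.0, -0.1, -0.7]
opening: 0.0596
```

```bash
python3 plan.py .499 .3442 .0605 178.4 25 171.6 1
```

```text
t 10.77 pos [0.502  0.3446 0.0647] rpy [177.8  25.5 171.4] J [  50.2   15.1  -55.3   79.9  -20.7 -134.7] F [ 0.  -0.1 -0.7] open 0.0596 n 1
0.44 -0.09 0.25 0.008 0.008 -0.004
```

>>> servo_tool --rows "0.3 0 0.1 0 0 0; 0 0 0 0 0 0; 0 0 0 0 0 0; 0 0 0 0 0 0; 0 0 0 0 0 0"

```text
clock: 11.18
tool_pos: [0.4997, 0.3453, 0.0629]
orientation: [177.8, 25.5, 171.4]
force: [-1.4, 0.0, 1.6]
opening: 0.0524
```

```bash
python3 plan.py .499 .3442 .0605 178.4 25 171.6 1;python3 - <<'E'
from h import *
t=snap("scene","E")
crop(t,455,290,130,100,6,"d4")
E
```

```text
t 11.18 pos [0.4997 0.3453 0.0629] rpy [177.8  25.5 171.4] J [  50.    15.2  -55.7   81.2  -20.6 -135.9] F [-1.4  0.   1.6] open 0.0524 n 1
0.15 -0.13 0.19 0.008 0.009 -0.004
```

View pics/d4.png

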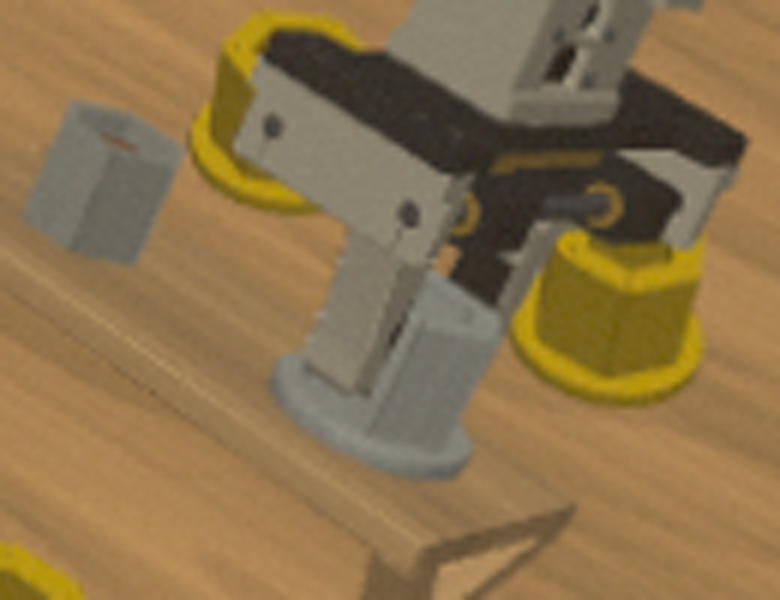

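The jaws read 52.4 mm, so the nut is gripped across its flats. I'll draw it off along its axis.

>>> servo_tool --rows "0 0 0 0 0 0; 0 0 -0.8 0 0 0; 0 0 -1.5 0 0 0; 0 0 -1.5 0 0 0; 0 0 -1.5 0 0 0"

```text
clock: 11.65
tool_pos: [0.4746, 0.3415, 0.1054]
orientation: [178.4, 25.1, 171.4]
force: [1.1, 0.4, -1.8]
opening: 0.0523
```

```bash
python3 plan.py .48 .345 .11 178.4 25 171.6 1;python3 plan.py .43 .345 .2 178.4 25 171.6 4
```

```text
t 11.65 pos [0.4746 0.3415 0.1054] rpy [178.4  25.1 171.4] J [  61.2   10.7  -52.7   56.9  -27.6 -121. ] F [ 1.1  0.4 -1.8] open 0.0523 n 1
-0.63 0.44 -0.20 -0.002 0.001 -0.004
t 11.65 pos [0.4746 0.3415 0.1054] rpy [178.4  25.1 171.4] J [  61.2   10.7  -52.7   56.9  -27.6 -121. ] F [ 1.1  0.4 -1.8] open 0.0523 n 4
0.01 -0.01 -2.62 -0.001 0.000 -0.001; 0.01 -0.01 -2.62 -0.001 0.000 -0.001; 0.01 -0.01 -2.62 -0.001 0.000 -0.001; 0.01 -0.00 -2.62 -0.001 0.000 -0.001
```

>>> servo_tool --rows "0 0 -2.6 0 0 0; 0 0 -2.6 0 0 0; 0 0 -2.6 0 0 0; 0 0 -2.6 0 0 0"

```text
clock: 11.98
tool_pos: [0.4252, 0.3408, 0.1956]
orientation: [179.2, 24.4, 171.6]
force: [0.6, 0.5, -2.3]
opening: 0.0521
```

```bash
python3 plan.py .5 -.21 .2 180 0 160 17
python3 - <<'E'
from h import *
t=snap("scene","F")
crop(t,440,260,160,130,5,"d5")
E
```

```text
t 11.98 pos [0.4252 0.3408 0.1956] rpy [179.2  24.4 171.6] J [  73.4    2.   -44.5   35.4  -44.7 -107.5] F [ 0.6  0.5 -2.3] open 0.0521 n 17
-0.84 -3.15 0.31 0.003 0.025 0.012; -0.88 -3.13 0.30 0.003 0.025 0.012; -0.93 -3.12 0.29 0.003 0.025 0.012; -0.97 -3.11 0.27 0.003 0.025 0.012; -1.02 -3.10 0.26 0.003 0.025 0.012
-1.06 -3.08 0.24 0.003 0.025 0.012; -1.10 -3.07 0.23 0.003 0.025 0.012; -1.14 -3.06 0.21 0.003 0.025 0.012; -1.18 -3.04 0.19 0.003 0.025 0.012; -1.22 -3.03 0.17 0.003 0.025 0.012
-1.26 -3.01 0.15 0.003 0.025 0.012; -1.30 -3.00 0.13 0.003 0.025 0.012; -1.34 -2.98 0.10 0.003 0.025 0.012; -1.38 -2.96 0.08 0.003 0.025 0.012; -1.42 -2.95 0.05 0.003 0.025 0.012
-1.45 -2.93 0.03 0.003 0.025 0.012; -1.49 -2.91 0.00 0.003 0.025 0.012
```

View pics/d5.png

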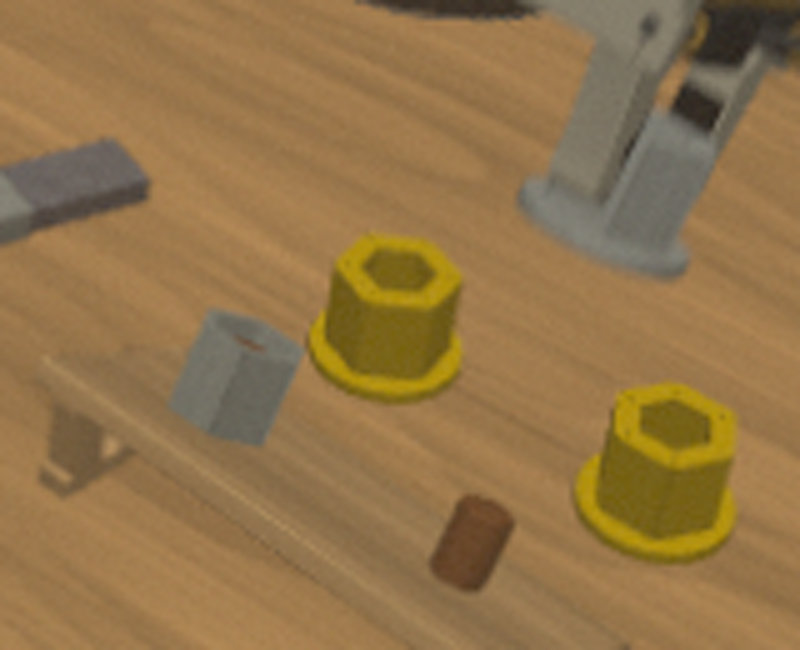

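The nut is held square and its peg is bare at crop (470,540). Next I'll carry it to the stud.

>>> servo_tool --rows "-0.84 -3.1 0 0.003 0.025 0.012; -0.88 -3.1 0 0.003 0.025 0.012; -0.93 -3.1 0 0.003 0.025 0.012; -0.97 -3.1 0 0.003 0.025 0.012; -1.02 -3.1 0.1 0.003 0.025 0.012"

```text
clock: 12.45
tool_pos: [0.4395, 0.1845, 0.2127]
orientation: [178.2, 16.9, 168.6]
force: [1.5, -0.8, -2.2]
opening: 0.0526
```

>>> servo_tool --rows "-1.06 -3.08 0.24 0.003 0.025 0.012; -1.1 -3.07 0.23 0.003 0.025 0.012; -1.14 -3.06 0.21 0.003 0.025 0.012; -1.18 -3.04 0.19 0.003 0.025 0.012; -1.22 -3.03 0.17 0.003 0.025 0.012"

```text
clock: 12.87
tool_pos: [0.4588, 0.0145, 0.2097]
orientation: [178.1, 9.1, 165.2]
force: [1.1, 0.2, -3.0]
opening: 0.0521
```

```bash
python3 plan.py .5 -.21 .2 180 0 160 8
```

```text
t 12.87 pos [0.4588 0.0145 0.2097] rpy [178.1   9.1 165.2] J [ 31.2  -5.9 -36.2   6.7 -52.2 -49.5] F [ 1.1  0.2 -3. ] open 0.0521 n 8
-1.18 -2.59 0.23 0.005 0.020 0.012; -1.21 -2.58 0.22 0.005 0.020 0.012; -1.25 -2.56 0.21 0.005 0.020 0.012; -1.28 -2.55 0.19 0.005 0.020 0.012; -1.31 -2.53 0.18 0.005 0.020 0.012
-1.35 -2.51 0.17 0.005 0.020 0.012; -1.38 -2.50 0.15 0.005 0.020 0.012; -1.41 -2.48 0.14 0.005 0.020 0.012
```

>>> servo_tool --rows "-1.18 -2.59 0.23 0.005 0.02 0.012; -1.21 -2.58 0.22 0.005 0.02 0.012; -1.25 -2.56 0.21 0.005 0.02 0.012; -1.28 -2.55 0.19 0.005 0.02 0.012; -1.31 -2.53 0.18 0.005 0.02 0.012"

```text
clock: 13.28
tool_pos: [0.4806, -0.1345, 0.2006]
orientation: [179.1, 2.8, 161.6]
force: [0.5, 1.3, -3.1]
opening: 0.0522
```

```bash
python3 plan.py .5 -.21 .19 180 0 160 4
```

```text
t 13.28 pos [ 0.4806 -0.1345  0.2006] rpy [179.1   2.8 161.6] J [  7.3   3.2 -25.5   0.4 -58.4 -25.9] F [ 0.5  1.3 -3.1] open 0.0522 n 4
-1.04 -1.64 0.29 0.004 0.012 0.007; -1.06 -1.63 0.28 0.004 0.012 0.007; -1.07 -1.63 0.28 0.004 0.012 0.007; -1.09 -1.62 0.27 0.004 0.012 0.007
```

>>> servo_tool --rows "-1.04 -1.6 0.29 0.004 0.012 0.007; -1.06 -1.6 0.28 0.004 0.012 0.007; -1.07 -1.6 0.28 0.004 0.012 0.007; -0.7 -1 0.2 0.004 0.012 0.007; 0 0 0 0 0 0"

```text
clock: 13.7
tool_pos: [0.4961, -0.2106, 0.1845]
orientation: [-179.9, -0.8, 159.3]
force: [-0.2, -0.2, -2.6]
opening: 0.0522
```

```bash
python3 plan.py .5 -.21 .185 180 0 160 1
python3 - <<'E'
from h import *
t=snap("scene","G");s=snap("top","G")
crop(t,260,160,120,100,6,"e1")
E
```

```text
t 13.7 pos [ 0.4961 -0.2106  0.1845] rpy [-179.9   -0.8  159.3] J [ -2.3  10.1 -19.3  -0.2 -61.3 -18.3] F [-0.2 -0.2 -2.6] open 0.0522 n 1
-0.34 0.20 -0.06 -0.001 -0.014 -0.012
```

View pics/e1.png

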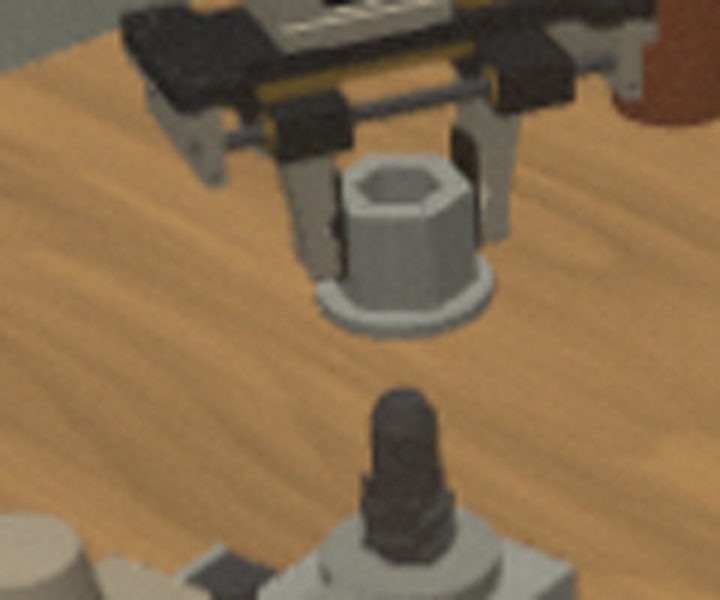

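Run:
```python
from h import *
s,c=load("topG"); crop(s,425,285,120,100,6,"e2")
t,ct=load("sceneG")
from plant import ctrl
# fit nut in scene: predicted overlay
def circ(p,r): a=np.linspace(0,2*np.pi,60); return np.c_[p[0]+r*np.cos(a),p[1]+r*np.sin(a),0*a+p[2]]
def hx(p,yaw): a=np.radians(yaw+30+60*np.arange(7)); r=.026/np.cos(np.pi/6); return np.c_[p[0]+r*np.cos(a),p[1]+r*np.sin(a),0*a+p[2]]
o=np.array([.4961,-.2106,.1845]);u=o-[0,0,.020]
L=[(proj(ct,circ(u,.036)),(0,0,255)),(proj(ct,hx(u+[0,0,.05],159.3)),(0,255,0)),(proj(ct,circ([.5,-.21,.12],.009)),(255,0,0))]
crop(t,260,160,120,100,6,"e3",L)
```

```text
(no output)
```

View pics/e2.png

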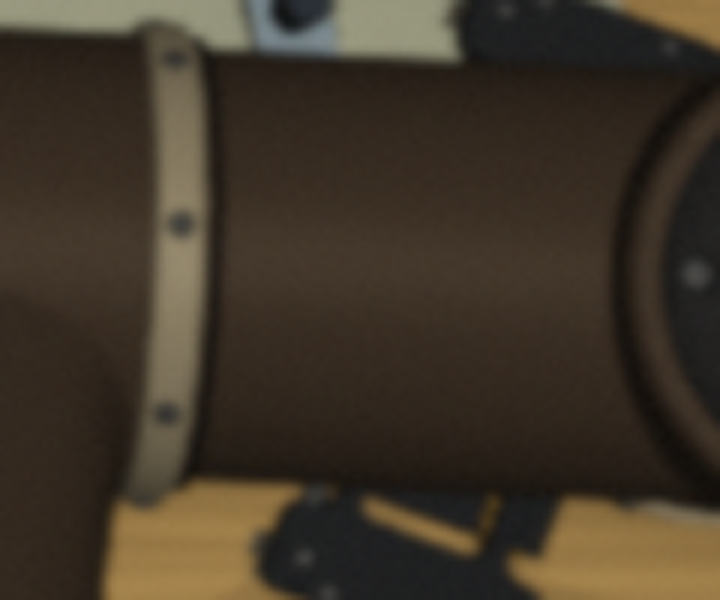

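View pics/e3.png

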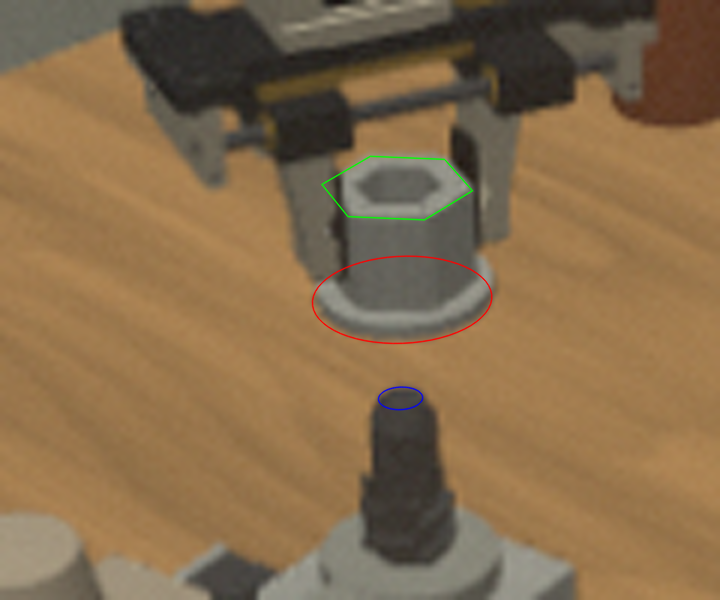

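>>> servo_tool --rows "-0.4 0.2 0.5 0 -0.012 -0.01; -0.2 0.1 1 0 0 0; 0 0 1 0 0 0; 0 0 1 0 0 0; 0 0 0 0 0 0"

```text
clock: 14.22
tool_pos: [0.5018, -0.2048, 0.1469]
orientation: [179.9, 0.1, 160.2]
force: [-0.2, -0.3, -3.2]
opening: 0.0521
```

```bash
python3 plan.py .5 -.21 .13 180 0 160 1
python3 - <<'E'
from h import *
t=snap("scene","H")
crop(t,265,175,100,80,8,"e4")
E
```

```text
t 14.22 pos [ 0.5018 -0.2048  0.1469] rpy [1.799e+02 1.000e-01 1.602e+02] J [ -1.5  11.9 -22.6  -0.  -55.3 -18.3] F [-0.2 -0.3 -3.2] open 0.0521 n 1
-0.00 -0.56 1.69 0.001 0.003 0.004
```

View pics/e4.png

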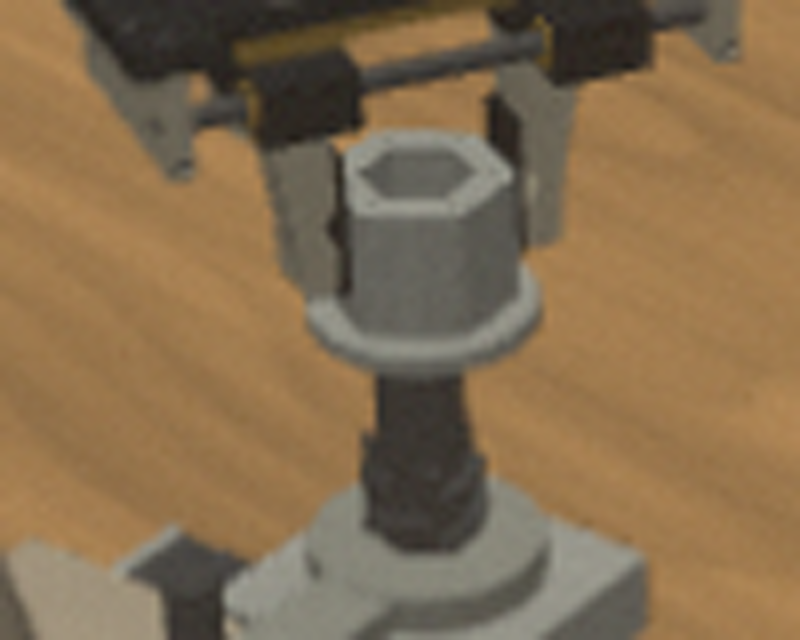

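>>> servo_tool --rows "0 -0.45 0 0 0 0; 0 -0.1 0 0 0 0; 0 0 0 0 0 0"

```text
clock: 14.52
tool_pos: [0.5007, -0.2094, 0.1488]
orientation: [179.9, 0.3, 160.4]
force: [-0.4, -0.4, -2.4]
opening: 0.0521
```

```bash
python3 plan.py .5 -.21 .13 180 0 160 1
```

```text
t 14.52 pos [ 0.5007 -0.2094  0.1488] rpy [179.9   0.3 160.4] J [ -2.   11.8 -22.5   0.  -55.4 -17.6] F [-0.4 -0.4 -2.4] open 0.0521 n 1
0.06 -0.09 1.88 0.001 0.005 0.007
```

>>> servo_tool --rows "0 0 0.6 0 0 0; 0 0 0.6 0 0 0; 0 0 0.6 0 0 0; 0 0 0.6 0 0 0; 0 0 0 0 0 0"

```text
clock: 14.93
tool_pos: [0.5016, -0.2096, 0.1238]
orientation: [179.9, 0.5, 160.4]
force: [-0.5, 0.2, -2.9]
opening: 0.0522
```

```bash
python3 plan.py .5 -.21 .1 180 0 160 1
```

```text
t 14.93 pos [ 0.5016 -0.2096  0.1238] rpy [179.9   0.5 160.4] J [ -2.   13.3 -24.3   0.  -52.  -17.6] F [-0.5  0.2 -2.9] open 0.0522 n 1
0.16 -0.10 2.38 0.002 0.008 0.007
```

>>> servo_tool --rows "0.2 -0.05 0.5 0 0.008 0; 0.05 0 0.5 0 0 0; 0 0 0.5 0 0 0; 0 0 0.5 0 0 0; 0 0 0 0 0 0"

```text
clock: 15.35
tool_pos: [0.4994, -0.2093, 0.1012]
orientation: [179.9, -0.0, 160.4]
force: [1.0, 0.4, -2.7]
opening: 0.0524
```

```bash
python3 plan.py .5 -.21 .1 180 0 160 1
```

```text
t 15.35 pos [ 0.4994 -0.2093  0.1012] rpy [179.9  -0.  160.4] J [ -2.1  14.8 -25.6  -0.2 -49.6 -17.4] F [ 1.   0.4 -2.7] open 0.0524 n 1
-0.08 -0.04 0.12 0.002 -0.001 0.007
```

>>> servo_tool --rows "0 0 0.4 0 0 0; 0 0 0.4 0 0 0; 0 0 0.3 0 0 0; 0 0 0 0 0 0"

```text
clock: 15.68
tool_pos: [0.4996, -0.2094, 0.089]
orientation: [179.9, -0.0, 160.4]
force: [-0.7, 0.1, -3.3]
opening: 0.0525
```

>>> servo_tool --rows "0 0 0.3 0 0 0; 0 0 0.3 0 0 0; 0 0 0 0 0 0"

```text
clock: 15.93
tool_pos: [0.4999, -0.2095, 0.0831]
orientation: [179.9, 0.0, 160.4]
force: [0.4, -0.5, 0.9]
opening: 0.0523
```

Contact: the wrist force went from -3 N (nut weight) to about +1 N with the underside near 17 mm above the seat, so the lugs are resting on the crests. I'll loosen the jaws slightly so the nut can drop, and back it off anticlockwise.

>>> servo_tool --rows "0 0 0 0 0 0; 0 0 0 0 0 0; 0 0 0 0 0 0" --grip 5.42

```text
clock: 16.18
tool_pos: [0.5006, -0.2097, 0.0839]
orientation: [179.9, 0.1, 160.4]
force: [0.3, -0.1, 0.4]
opening: 0.0541
```

```bash
cat > st.py <<'E'
import sys
from h import *
from plant import ctrl
tag=sys.argv[1]
t=snap("scene",tag); crop(t,265,185,100,80,8,"n"+tag)
o=ctrl.get_obs(); S=np.array([.5,-.21])
d=R.from_euler("xyz",o["orientation"],degrees=True).inv().apply(np.r_[S-o["tool_pos"][:2],0])*100
print(round(o["clock"],2),o["tool_pos"].round(4),"rpy",o["orientation"].round(1),"F",o["force"].round(1),"M",o["moment"].round(2),"op",round(o["opening"],4),"J",o["joint_pos"].round(0),"dxy tool cm",d.round(2))
E
python3 st.py 1
```

```text
16.23 [ 0.5006 -0.2097  0.0839] rpy [1.799e+02 1.000e-01 1.604e+02] F [ 0.2  0.1 -0.4] M [0.08 0.09 0.03] op 0.0541 J [ -2.  16. -27.  -0. -47. -17.] dxy tool cm [ 0.04 -0.05 -0.  ]
```

View pics/n1.png

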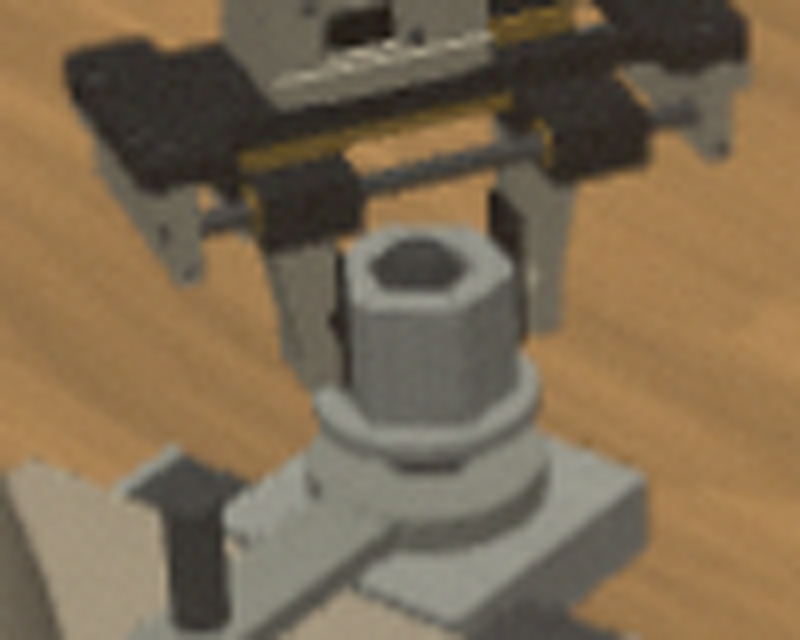

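The nut rests on the crests, upright, with the flange bottom at crop y≈455 and a visible gap to the hub. Turning anticlockwise now.

>>> servo_tool --rows "0 0 0 0 0 -0.06; 0 0 0 0 0 -0.06; 0 0 0 0 0 -0.06; 0 0 0 0 0 -0.06; 0 0 0 0 0 -0.06"

```text
clock: 16.65
tool_pos: [0.5, -0.2092, 0.0845]
orientation: [179.9, 0.1, 178.2]
force: [-1.0, 1.0, 2.8]
opening: 0.0545
```

```bash
python3 st.py 2
```

```text
16.7 [ 0.5    -0.2093  0.0846] rpy [1.799e+02 1.000e-01 1.785e+02] F [-1.2  1.3  3.2] M [ 0.2   0.54 -0.  ] op 0.0543 J [ -2.  16. -27.  -0. -47.   1.] dxy tool cm [ 0.   -0.07 -0.  ]
```

View pics/n2.png

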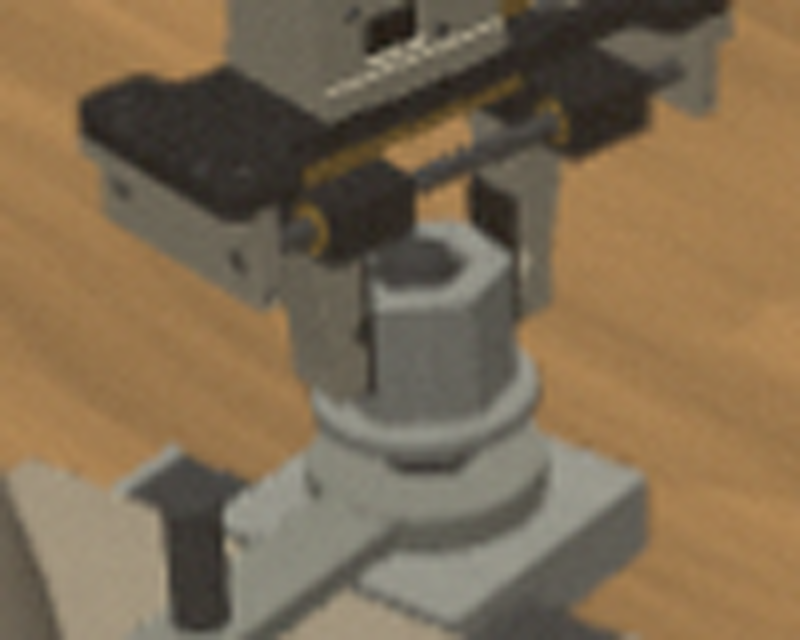

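>>> servo_tool --rows "0 0 0 0 0 -0.06; 0 0 0 0 0 -0.06; 0 0 0 0 0 -0.06; 0 0 0 0 0 -0.06; 0 0 0 0 0 -0.06"

```text
clock: 17.12
tool_pos: [0.4993, -0.2094, 0.086]
orientation: [179.9, 0.1, -164.1]
force: [-0.7, -1.3, 0.6]
opening: 0.0543
```

```bash
python3 st.py 3
```

```text
17.17 [ 0.4993 -0.2094  0.0859] rpy [ 1.799e+02  1.000e-01 -1.639e+02] F [-0.7  1.2  0.9] M [-0.01  0.47  0.02] op 0.0542 J [ -2.  16. -27.  -0. -47.  18.] dxy tool cm [-0.05 -0.08  0.  ]
```

View pics/n3.png

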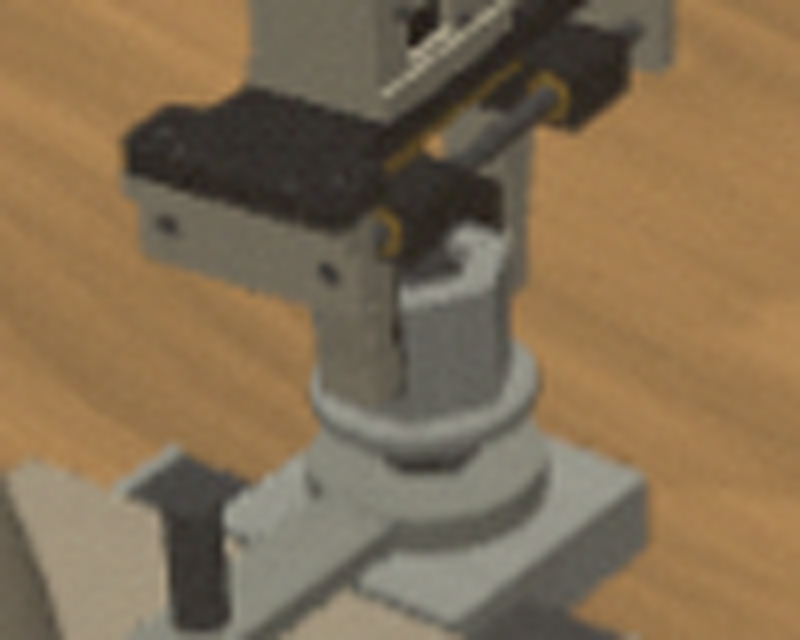

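>>> servo_tool --rows "0 -0.06 0 0 0 -0.06; 0 0 0 0 0 -0.06; 0 0 0 0 0 -0.06; 0 0 0 0 0 -0.06; 0 0 0 0 0 -0.06"

```text
clock: 17.58
tool_pos: [0.4996, -0.2098, 0.0858]
orientation: [180.0, 0.2, -146.9]
force: [0.9, 0.3, -2.2]
opening: 0.0542
```

```bash
python3 st.py 4
```

```text
17.63 [ 0.4996 -0.2097  0.0858] rpy [ 180.     0.2 -146.6] F [ 0.8  0.2 -1.9] M [0.07 0.13 0.03] op 0.0541 J [ -2.  16. -27.  -0. -47.  36.] dxy tool cm [-0.02 -0.04  0.  ]
```

View pics/n4.png

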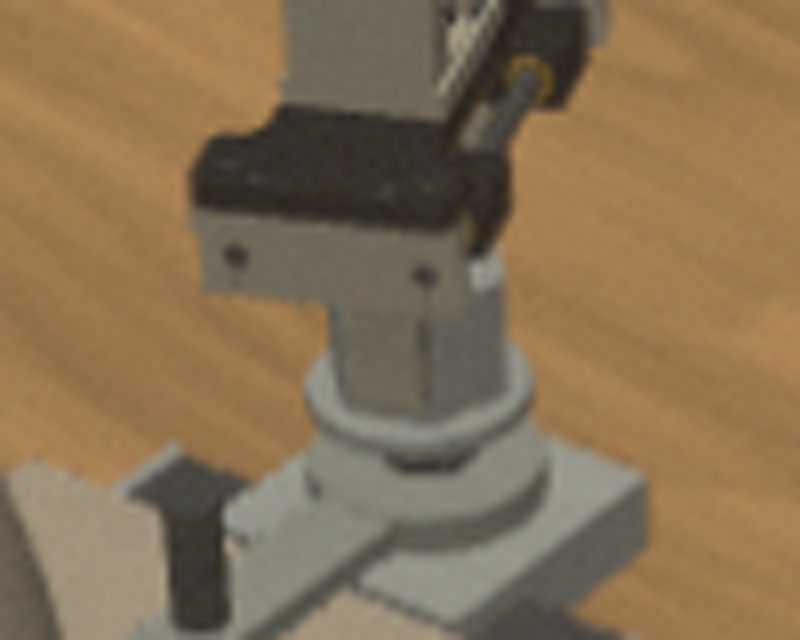

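>>> servo_tool --rows "0 -0.03 0.06 0 0 -0.05; 0 0 0.04 0 0 -0.05; 0 0 0.04 0 0 -0.05; 0 0 0.04 0 0 -0.05"

```text
clock: 17.97
tool_pos: [0.5004, -0.21, 0.0842]
orientation: [-179.9, 0.2, -135.6]
force: [-2.0, 0.7, 3.4]
opening: 0.0546
```

```bash
python3 st.py 5
```

```text
18.02 [ 0.5005 -0.21    0.0842] rpy [-179.9    0.2 -135.4] F [-1.1  0.2  1.6] M [-0.01  0.41 -0.02] op 0.0541 J [ -2.  16. -27.  -0. -47.  47.] dxy tool cm [ 0.03  0.03 -0.  ]
```

View pics/n5.png

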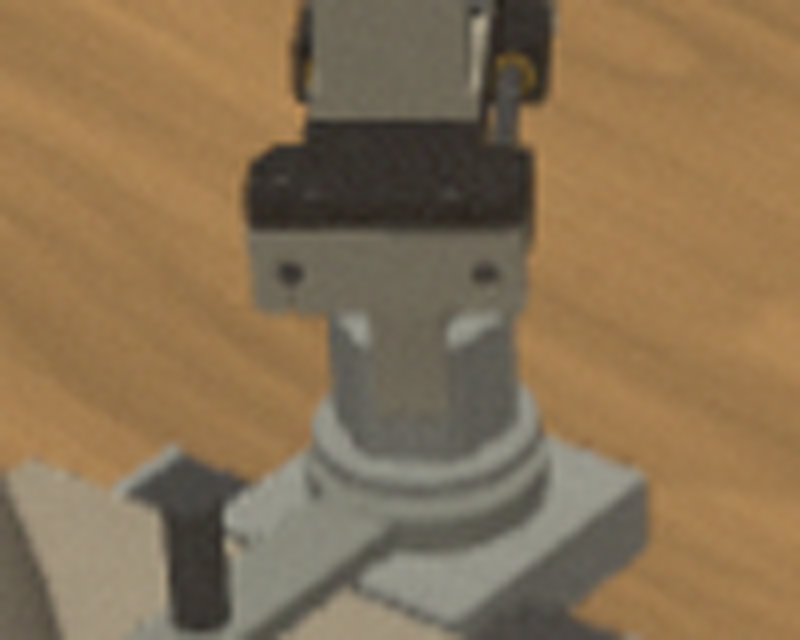

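It dropped in: the flange bottom went from crop y≈455 to ≈490, leaving a small gap over the hub. I'll lower the jaws to follow it, then turn clockwise.

>>> servo_tool --rows "0 0 0.4 0 0 0; 0 0 0.4 0 0 0; 0 0 0.4 0 0 0; 0 0 0 0 0 0"

```text
clock: 18.35
tool_pos: [0.5006, -0.2103, 0.0715]
orientation: [-179.9, 0.3, -136.0]
force: [0.0, -0.2, 0.1]
opening: 0.054
```

>>> servo_tool --rows "0 0 0 0 0 0.06; 0 0 0 0 0 0.06; 0 0 0 0 0 0.06; 0 0 0 0 0 0.06; 0 0 0 0 0 0.06"

```text
clock: 18.77
tool_pos: [0.501, -0.21, 0.0698]
orientation: [180.0, 0.2, -154.2]
force: [0.1, -0.3, 3.3]
opening: 0.0543
```

```bash
python3 st.py 6
```

```text
18.82 [ 0.501  -0.21    0.0699] rpy [ 180.     0.2 -154.5] F [0.1 0.3 2.6] M [-0.01  0.26  0.06] op 0.0543 J [ -2.  17. -27.  -0. -45.  28.] dxy tool cm [ 0.09  0.04 -0.  ]
```

View pics/n6.png

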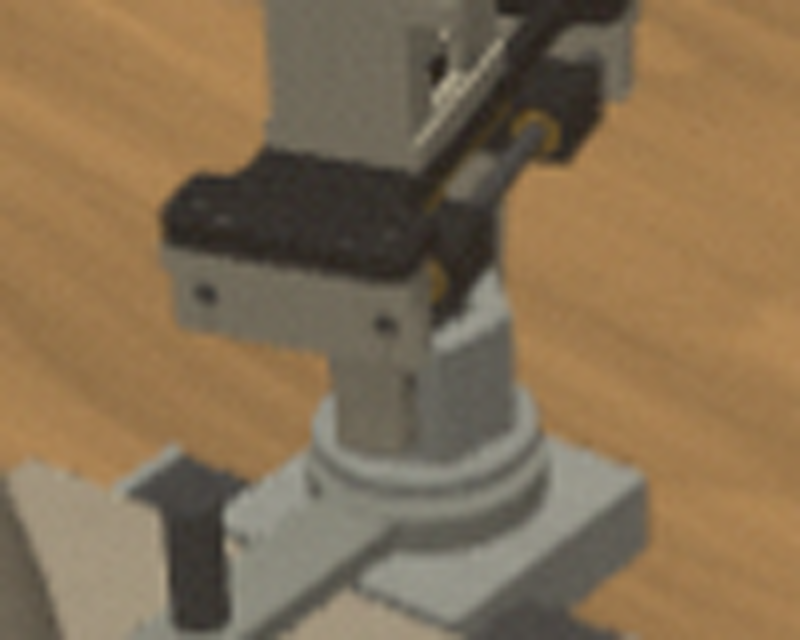

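>>> servo_tool --rows "0.05 0 -0.05 0 0 0.06; 0 0 0 0 0 0.06; 0 0 0 0 0 0.06; 0 0 0 0 0 0.06; 0 0 0 0 0 0.06"

```text
clock: 19.23
tool_pos: [0.5017, -0.2098, 0.0697]
orientation: [179.9, 0.3, -172.2]
force: [0.6, 0.8, -0.4]
opening: 0.054
```

>>> servo_tool --rows "0 0 0 0 0 0.06; 0 0 0 0 0 0.06; 0 0 0 0 0 0.06; 0 0 0 0 0 0.06; 0 0 0 0 0 0.06"

```text
clock: 19.65
tool_pos: [0.5019, -0.2094, 0.0683]
orientation: [179.8, 0.2, 169.9]
force: [0.3, -0.4, 0.7]
opening: 0.0544
```

```bash
python3 st.py 7
```

```text
19.7 [ 0.5019 -0.2094  0.0683] rpy [179.8   0.2 169.7] F [-0.2 -0.1 -0. ] M [-0.02  0.12 -0.  ] op 0.0544 J [ -2.  17. -27.  -0. -45.  -8.] dxy tool cm [ 0.17 -0.09 -0.  ]
```

View pics/n7.png

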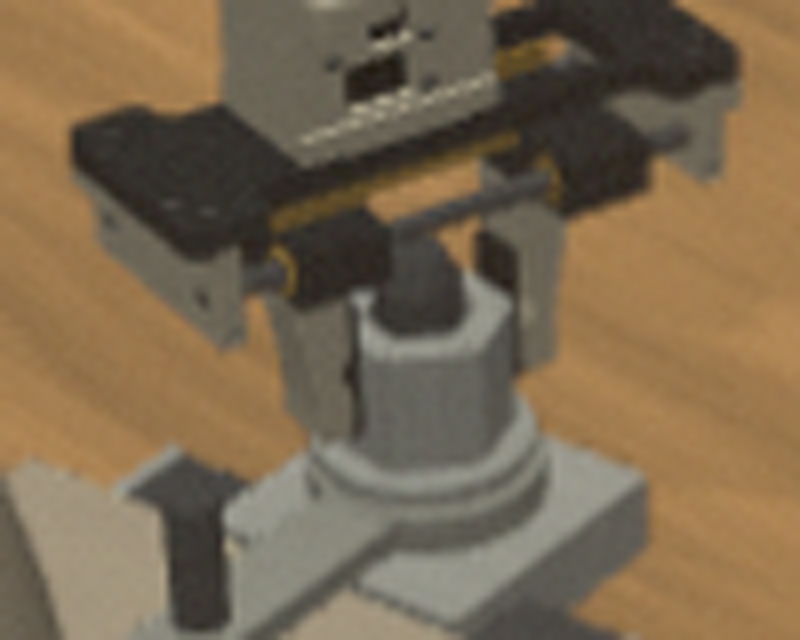

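>>> servo_tool --rows "0.12 -0.05 0 0 0 0.06; 0 0 0 0 0 0.06; 0 0 0 0 0 0.06; 0 0 0 0 0 0.06; 0 0 0 0 0 0.06"

```text
clock: 20.12
tool_pos: [0.5007, -0.2093, 0.0671]
orientation: [179.7, 0.1, 152.4]
force: [0.2, 0.2, -1.7]
opening: 0.0543
```

```bash
python3 st.py 8
```

```text
20.17 [ 0.5007 -0.2093  0.0671] rpy [1.797e+02 1.000e-01 1.521e+02] F [ 0.2 -1.  -0.4] M [-0.01  0.11 -0.  ] op 0.0539 J [ -2.  17. -28.  -0. -45. -26.] dxy tool cm [ 0.03 -0.09 -0.  ]
```

View pics/n8.png

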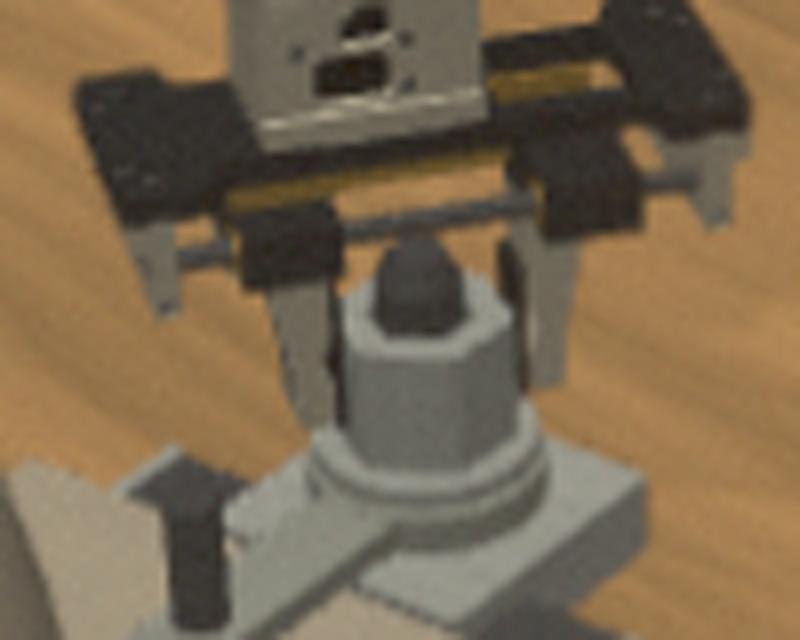

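>>> servo_tool --rows "0 -0.05 -0.03 0 0 0.05; 0 0 0 0 0 0.05; 0 0 0 0 0 0.05; 0 0 0 0 0 0.05"

```text
clock: 20.5
tool_pos: [0.5005, -0.2094, 0.0665]
orientation: [179.7, 0.0, 141.0]
force: [0.9, -0.9, -0.2]
opening: 0.0543
```

```bash
python3 st.py 9
```

```text
20.55 [ 0.5005 -0.2094  0.0665] rpy [179.7   0.  140.7] F [-0.4  0.2 -0.3] M [-0.01  0.03 -0.02] op 0.0542 J [ -2.  17. -28.  -0. -45. -37.] dxy tool cm [ 0.   -0.08 -0.  ]
```

View pics/n9.png

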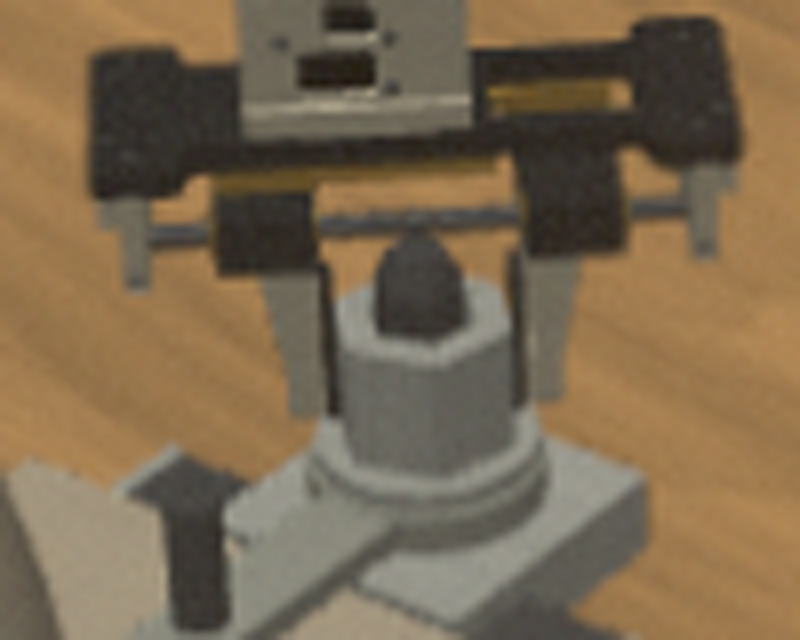

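>>> servo_tool --rows "0 -0.05 -0.03 0 0 0.05; 0 0 0 0 0 0.05; 0 0 0 0 0 0.05; 0 0 0 0 0 0.05"

```text
clock: 20.88
tool_pos: [0.5006, -0.2096, 0.0666]
orientation: [179.7, -0.0, 129.8]
force: [-0.5, 0.8, 0.5]
opening: 0.054
```

```bash
python3 st.py 10
```

```text
20.93 [ 0.5006 -0.2095  0.0665] rpy [179.7  -0.  129.6] F [1.2 0.5 0.7] M [ 0.05 -0.03 -0.02] op 0.0543 J [ -2.  17. -28.  -0. -45. -48.] dxy tool cm [ 0.   -0.07 -0.  ]
```

View pics/n10.png

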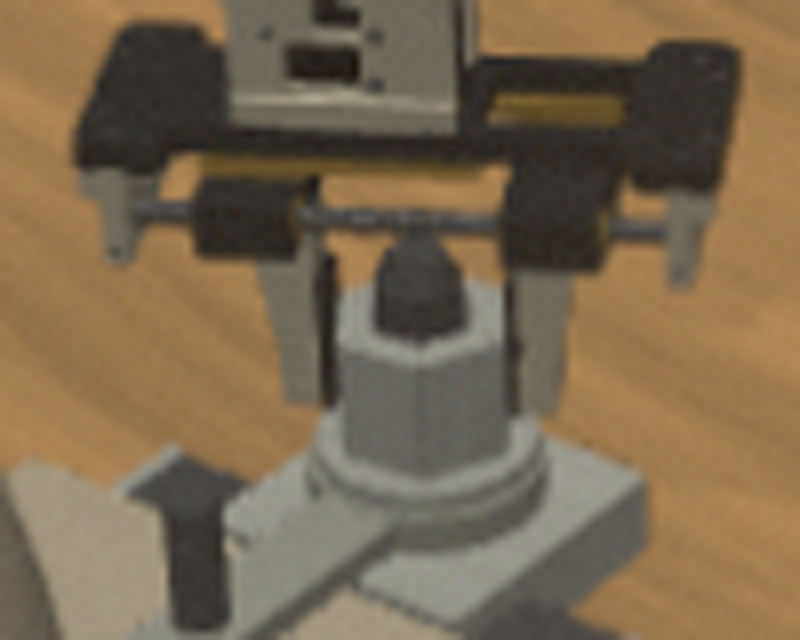

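>>> servo_tool --rows "0 -0.05 0 0 0 0.04; 0 0 0 0 0 0.04; 0 0 0 0 0 0.04; 0 0 0 0 0 0.04"

```text
clock: 21.27
tool_pos: [0.5019, -0.2092, 0.0666]
orientation: [179.6, 0.0, 121.4]
force: [1.5, 3.0, -0.8]
opening: 0.0545
```

```bash
python3 st.py 11
```

```text
21.32 [ 0.502  -0.2091  0.0667] rpy [179.6   0.  121.2] F [1.9 2.4 0.5] M [ 0.9  -0.27  1.42] op 0.0547 J [ -2.  17. -28.  -0. -45. -56.] dxy tool cm [ 0.03 -0.21 -0.  ]
```

View pics/n11.png

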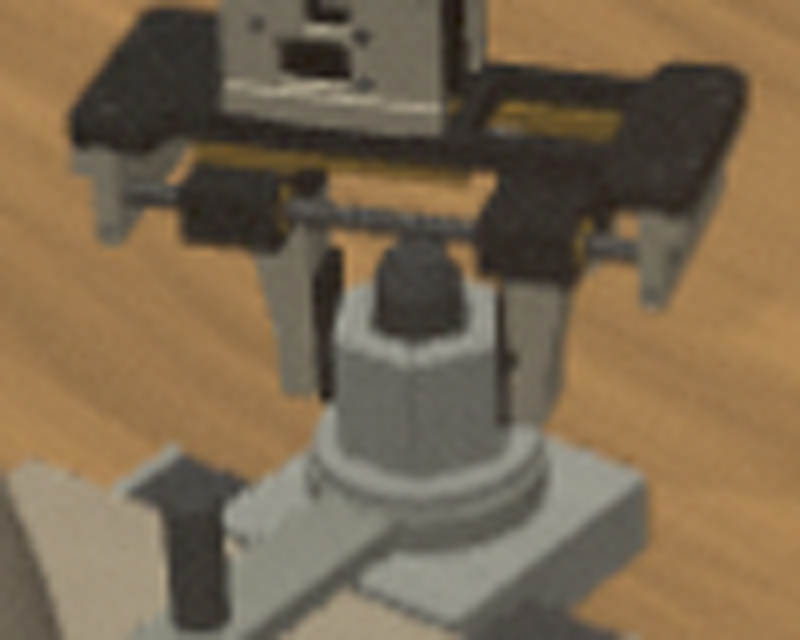

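Mz rose to 1.4 N·m, so the clockwise stop is reached. I'll release, wait for the jaws to open, and rise.

>>> servo_tool --rows "0 -0.1 0 0 0 -0.05; 0 0 0 0 0 0; 0 0 0 0 0 0; 0 0 0 0 0 0; 0 0 0 0 0 0" --grip 8.7

```text
clock: 21.73
tool_pos: [0.5012, -0.2093, 0.0664]
orientation: [179.6, 0.0, 124.8]
force: [-0.3, 0.6, -0.5]
opening: 0.0818
```

>>> servo_tool --rows "0 0 0 0 0 0; 0 0 -1 0 0 0; 0 0 -2 0 0 0; 0 0 -3 0 0 0; 0 0 -4 0 0 0"

```text
clock: 22.15
tool_pos: [0.4948, -0.2091, 0.1627]
orientation: [-179.7, -0.7, 124.7]
force: [0.9, 0.5, 0.2]
opening: 0.087
```

>>> servo_tool --rows "0 -3 -3 0 0 0; 0 -4 -3 0 0 0; 0 -4 -1 0 0 0; 0 -4 0 0 0 0; 0 -4 0 0 0 0"

```text
clock: 22.57
tool_pos: [0.3492, -0.3159, 0.243]
orientation: [179.7, 0.3, 125.2]
force: [0.2, -1.1, -0.1]
opening: 0.0872
```

```bash
python3 st.py 12
python3 - <<'E'
from h import *
s=snap("top","Z"); crop(s,425,265,120,100,6,"z2")
t=snap("scene","Z"); crop(t,265,195,100,70,8,"z1")
E
```

```text
22.62 [ 0.3442 -0.318   0.2433] rpy [179.8   0.2 125.1] F [-5.9 -1.7 -0.8] M [-0.22  1.06 -0.02] op 0.0871 J [-19.  -0. -23.  -0. -67. -36.] dxy tool cm [-0.13 18.95  0.07]
```

View pics/z1.png

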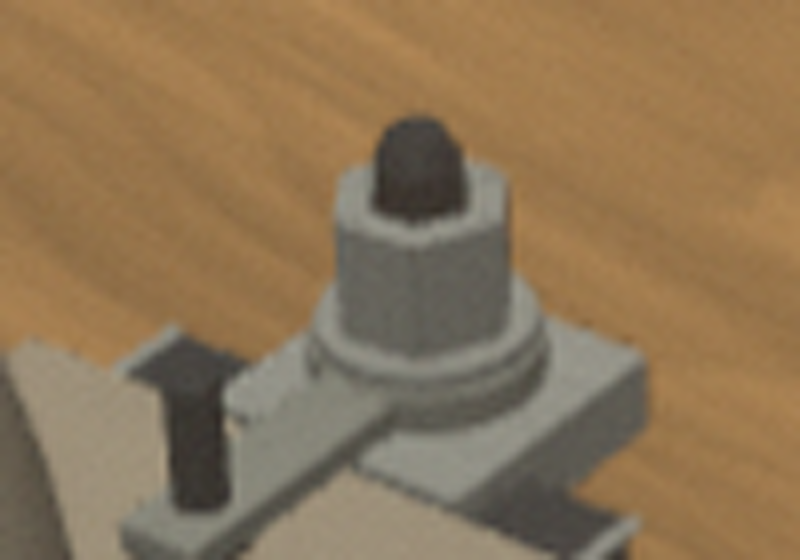

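View pics/z2.png

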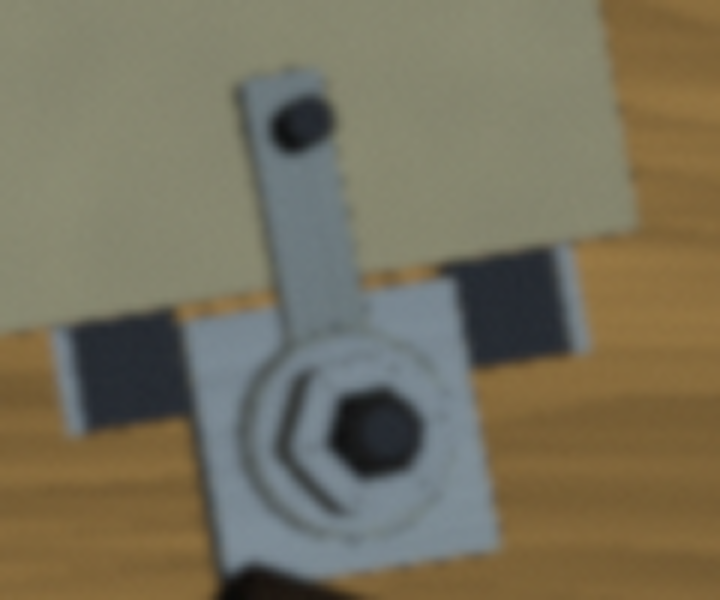

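Run:
```python
from h import *
from plant import ctrl
t,c=load("sceneZ"); s,ct=load("topZ")
def circ(r,z): a=np.linspace(0,2*np.pi,60); return np.c_[.5+r*np.cos(a),-.21+r*np.sin(a),0*a+z]
sh=np.array([.6,0])
L=[(proj(c,circ(.036,.046))+sh,(0,0,255)),(proj(c,circ(.036,.054))+sh,(0,255,0)),(proj(c,circ(.03,.096))+sh,(255,0,0)),(proj(c,circ(.009,.12))+sh,(255,255,0)),(proj(c,circ(.038,.046))+sh,(255,0,255))]
crop(t,265,195,100,70,8,"z3",L)
y=np.radians(9.4); a=np.array([[.5+k*np.cos(y),-.21+k*np.sin(y),.09] for k in (0,.11)])
P=(proj(ct,a[1]),) ; print("pin predicted top px",P,"observed",np.array([307,122])/6+[365,215])
for l in ("nut_mid","spare_mid","vase_mid","jar_mid"):
    for n in ("scene","top"):
        q=ctrl.snapshot(n); print(l,n,[(d["point"],d["confidence"]) for d in ctrl.place_of(l,q)][:5])
```

```text
pin predicted top px (array([[416.71152362, 234.40394998]]),) observed [416.16666667 235.33333333]
nut_mid scene [([0.6642, 0.3103, 0.0198], 0.77), ([0.7351, -0.1519, 0.1064], 0.63), ([0.499, -0.211, 0.0698], 0.59), ([0.3598, 0.2133, 0.0206], 0.58), ([0.3649, 0.358, 0.029], 0.55)]
nut_mid top [([0.502, -0.2038, 0.071], 0.9), ([0.3677, 0.3605, 0.0255], 0.89), ([0.3619, 0.2111, 0.0224], 0.75), ([0.6621, 0.3106, 0.0226], 0.59)]
spare_mid scene [([0.4909, 0.218, 0.0682], 0.56)]
spare_mid top [([0.4832, 0.2172, 0.0677], 0.77)]
vase_mid scene [([0.7327, -0.1507, 0.107], 0.69)]
vase_mid top [([0.7301, -0.1568, 0.1023], 0.68), ([0.6095, -0.1899, 0.0696], 0.44)]
jar_mid scene [([0.7555, 0.0565, 0.0488], 0.56)]
jar_mid top [([0.7503, 0.0605, 0.0456], 0.7)]
```

View pics/z3.png

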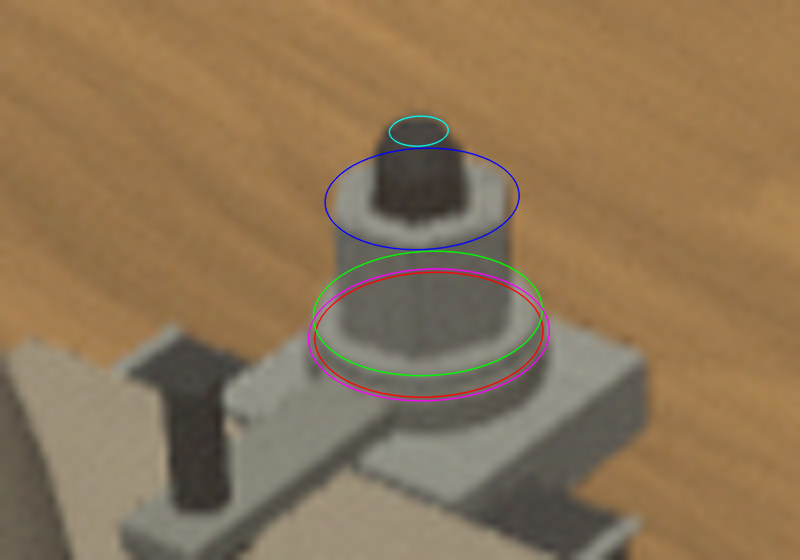

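```bash
python3 -c "
from plant import ctrl
print(ctrl.get_obs()['qvel'].round(1)); print(ctrl.close_job())"
```

```text
[-0.1  0.  -0.   0.  -0.1 -0.1]
the job is handed in; nothing more can be done
None
```

The board is clamped and the job is handed in at about 23 s; no verdict was reported.

I swung the clamp arm in by its pin until it pointed straight over the board. I then drew the grey flanged nut off its peg and set it flange down on the stud. Backing it off about 60° made it drop into the thread, and turning it clockwise took it to the stop, where the wrist read about 1.4 N·m. Then I released it and moved clear.

**Last checks:**
- **Clamp arm:** in the top view, the pin is about 1 pixel (about 2 mm) from where it should be for straight over the board.
- **Nut:** the scene overlay shows the flange on the hub, within about 1 mm. The networks put the nut's middle at a height of 0.070–0.071 m, against 0.071 m when fully home.
- **Spare nut, vase and jar:** all read within about 6 mm of their starting positions, which is the networks' noise.

**One disagreement:** the top-view network placed the nut about 6 mm off the stud in y. The scene view and the nut's fit on the stud do not support that, so I took it as network error.

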